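# Sort left and right thumb splints into a disinfection basket and lock its cover

### The arm

A 6-joint arm with a two-finger parallel gripper is mounted at the origin on a cart in front of the work surface, level with it; the furniture and walls round the work are solid. World frame = base frame: x ahead of the robot, y to its left, z up, the work surface at z = 0. Lengths are in mm, angles in rad, forces in N, time in s.
With the tool pointing down it reaches from about 350 to 775 mm from the base axis. Payload 5.5 kg.
Tool frame: the origin (TCP) lies on the centre line of the jaws, within the pads' length; the fingertips stand r.tip_reach ahead of it and the grasp point (between the pads) lies 2 mm behind it (r.tip_reach is the distance from the TCP to the fingertips, in mm); z points along the fingers, y is the line along which they close (so a half turn about z gives the same grasp; the last joint's range is limited). The gripper opens to 85 mm and grips with 20 to 120 N. Pads are 22 mm wide; open, the fingers measure 114 mm over their backs; the gripper's body (76 mm by 85 mm) begins 54 mm behind the grasp point. The pads swing forward as they close: fully open they stand 13 mm farther back than shut.
Start: joints at [1.086, 0.313, 0.046, 1.304, 0, 1.431], TCP at [194.382, 541.192, 220.523] pointing down, gripper open.
Joint ranges: [-2.76, 2.76], [-0.86, 1.69], [-1.03, 1.26], [-2.2, 2.34], [-1.47, 1.5], [-3.14, 3.14]. Speed limits (rad/s): [2.57, 2.57, 3.14, 3.14, 3.14, 3.14].

### API

Orientations are given as a rotation vector (axis times angle).
In Python, from station import r gives the robot as it stands.
- The arm moves only by the tool step_arm, never from a script. Its argument "deltas" is a list that holds one entry, the list of rows, each a list of 7 numbers: the shift along the world's x, y, z in cm, then the turn, a rotation vector about the world's x, y, z in degrees, then the closure, from -1 (fully open) to 1 (shut). A call has 1 to 5 rows; each row shifts and turns the commanded pose from where the row before left it; what a row does not reach is not made up. A row lasts 1/12 s, in which the tool goes at most 41.7 mm and 7.16 degrees, less where a joint would pass 70% of its speed; a pose out of reach is approached as far as the arm can. A call with a gripper value outside its range is refused whole. The fingers move at their own pace and stop on an object; "newtons" is the grip in N (left out, the last holds). Time passes only in rows, so rows that do not move let the fingers close. It gives the time, the measured TCP pose, the force, the opening and the grip force at its end, in the units of the state.
- r.get_obs(): the state, without advancing time (a new reading comes with each control period).
- r.read_camera(name): name is "side" or "top"; returns a dict with "image" (384x512x3 uint8, red, green, blue), "z_map" (384x512 float32, mm along the optical axis (not along the pixel's ray), 0 where there is no reading), "fx", "fy", "cx", "cy" (pixels), "T" (4x4, takes a point from camera to world coordinates). Camera axes: x right, y up, looking along -z (the intrinsics and any distortion apply to the point x, -y, -z); pixel columns grow to the right and rows downward; lengths in mm; the calibration is good to about 2 mm. A picture is of the moment at which its call begins.
- r.finish_job(): hands the job in; it is judged then, once.
The state is a dict: "clock": time; "joint_pos": joint angles; "joint_vel": joint speeds; "tau": joint torques, N m; "ee_pos": TCP position; "tcp_rot": TCP orientation; "force": force on the tool from outside, world axes, zero at the start; "moment": the same for the moment, N m; "finger_gap": opening from 0.0 (shut) to 1.0 (fully open); "grip_force": force on a finger pad.
Only numpy, scipy, OpenCV 4.12 (cv2) and the standard library are available. Lean on these libraries where they do the work, as an engineer would, in place of code of your own. Each camera call takes 0.05 s, during which the arm holds its last target. There are 200 camera calls.

### The job

Load the steel disinfection basket: put every left-hand blue thumb splint in the basket's left compartment and every right-hand one in its right compartment (as you see it from the robot; laid hollow side down with the finger end pointing away from you, a left-hand splint has its thumb wing on the right, a right-hand one on the left), lying below the rim. Then, so that the light splints cannot float out in the bath, lower the barred cover over the basket's two pins until it rests flush on the rim, and turn both black-finned catches fully in over its edges to lock it. Do not knock over the two specimen cups.

Things in the scene. Friction and masses are not known exactly. Their poses are not given: they have to be found in the camera images.
- splint_left_1: Left-hand blue thumb splint, half-pipe, hollow side down: trunk 62 (x) x 32 (y) x 20 high, sides upright for the lowest 9, 35 g; grip across it behind the wing (x<0). Origin: centre of its underside; +x: finger end (3 dark vent dots on top), -x: wrist end (2 dark strap slots), z up. Thumb wing, 20 wide, 15 high, slants forward to a tip near (35, -33): on the right with the finger end away from you
- splint_left_2: Left-hand blue thumb splint, half-pipe, hollow side down: trunk 62 (x) x 32 (y) x 20 high, sides upright for the lowest 9, 35 g; grip across it behind the wing (x<0). Origin: centre of its underside; +x: finger end (3 dark vent dots on top), -x: wrist end (2 dark strap slots), z up. Thumb wing, 20 wide, 15 high, slants forward to a tip near (35, -33): on the right with the finger end away from you
- splint_left_3: Left-hand blue thumb splint, half-pipe, hollow side down: trunk 62 (x) x 32 (y) x 20 high, sides upright for the lowest 9, 35 g; grip across it behind the wing (x<0). Origin: centre of its underside; +x: finger end (3 dark vent dots on top), -x: wrist end (2 dark strap slots), z up. Thumb wing, 20 wide, 15 high, slants forward to a tip near (35, -33): on the right with the finger end away from you
- splint_right_1: Right-hand blue thumb splint, half-pipe, hollow side down: trunk 62 (x) x 32 (y) x 20 high, sides upright for the lowest 9, 35 g; grip across it behind the wing (x<0). Origin: centre of its underside; +x: finger end (3 dark vent dots on top), -x: wrist end (2 dark strap slots), z up. Thumb wing, 20 wide, 15 high, slants forward to a tip near (35, +33): on the left with the finger end away from you
- splint_right_2: Right-hand blue thumb splint, half-pipe, hollow side down: trunk 62 (x) x 32 (y) x 20 high, sides upright for the lowest 9, 35 g; grip across it behind the wing (x<0). Origin: centre of its underside; +x: finger end (3 dark vent dots on top), -x: wrist end (2 dark strap slots), z up. Thumb wing, 20 wide, 15 high, slants forward to a tip near (35, +33): on the left with the finger end away from you
- splint_right_3: Right-hand blue thumb splint, half-pipe, hollow side down: trunk 62 (x) x 32 (y) x 20 high, sides upright for the lowest 9, 35 g; grip across it behind the wing (x<0). Origin: centre of its underside; +x: finger end (3 dark vent dots on top), -x: wrist end (2 dark strap slots), z up. Thumb wing, 20 wide, 15 high, slants forward to a tip near (35, +33): on the left with the finger end away from you
- basket: stainless basket with two compartments, fixed; origin: centre of its underside, +x away from the robot, +y to the robot's left. Walls 3 thick, outer 106 (x) x 179 (y), rim at z=67, floor at z=8. Ears at both y ends, level with the rim, reach to y=+-109 and carry the pins; brackets in front and at the back carry the catches
- bin_left (a point): centre of the floor of the left (+y) compartment, axes as the basket; inside 100 (x) x 86 (y), 59 deep to the rim. Three splints fit on top of one another, each adding 13 to 20. Between the white-clothed table and the basket's desk stands a tall wall pillar (x>0.51, -0.08<y<0.035 in the robot's frame): pass in front of it
- bin_right (a point): centre of the floor of the right (-y) compartment, axes and size as the left one
- pin_left (a point): foot of the left locating pin, at rim height, basket frame (0, +98, 67): steel, 8 diameter, 20 tall, the upper 6 tapered to 3
- pin_right (a point): foot of the right locating pin, basket frame (0, -98, 67), the same
- cover: stainless barred hold-down cover lying flat on the board (its top at z=22) that also bears the splints, 106 (x) x 216 (y) x 5 thick, 0.24 to 0.39 kg, balanced under its handle; origin: centre of its underside, z up. Holes of 12 diameter at (0, +-98) take the pins; fits either way round (half turn). Seated, its origin is 67 above the basket's
- cover_handle (a point): centre of the cover's grip, 45 above the cover's underside: a black bar 12 wide (x), 84 long (y), 14 tall on two posts at y=+-32, with 33 of room under it; grip it across x from above
- catch_front (a joint): turn of the front catch about its upright axis, at basket (-69, 0), in rad: 0 open, tongue along the basket's +y; grows clockwise seen from above to 1.57 (stop), tongue over the edge of the seated cover, pointing to +x. Stays where left (friction 0.04 Nm). Above about 0.3 the tongue (26 long from the axis, underside 6.5 over the rim) bars the cover's way. Starts at 0 to 0.9
- catch_back (a joint): turn of the back catch, at basket (+69, 0): 0 open, tongue along the basket's -y; grows clockwise to 1.57 (stop), tongue over the cover's edge, pointing to -x; otherwise as the front one
- catch_front_grip (a point): on the front catch's axis, 88 above the basket's underside, at mid-height of its black grip fin: 8 thick, 21 tall (78 to 99 above the basket's underside), 30 long along the tongue (18 towards the tongue's tip and 12 away from it). The point's +y points along the fin to the tongue's tip; the tongue turns with it
- catch_back_grip (a point): the same on the back catch; here the tongue's tip lies towards the point's -y
- specimen_cup_a: specimen cup with yellow lid, 46 diameter, 59 tall, standing behind the basket; origin: centre of its underside, z up; leave it standing
- specimen_cup_b: specimen cup with red lid, 46 diameter, 59 tall, standing on the cloth; origin as the other's; leave it standing. Behind it is the centrifuge, whose knobs reach forward to x=0.59 (robot's frame) at z=0.11 to 0.155; lean the gripper back towards the robot to take things near it

How it is judged:
By the outcome, as a careful person would: the job done as asked, in the order asked, and still so for the second after the job is handed in, with the robot touching nothing.
Of splint_left_1, splint_left_2, splint_left_3 only 2 to 3 are there at a start; the rules pass over those that are not, and their reading is None.
Of splint_right_1, splint_right_2, splint_right_3 only 2 to 3 are there at a start; the rules pass over those that are not, and their reading is None.
At some moment in a run one of splint_left_1, splint_right_1, splint_left_2, splint_right_2, splint_left_3, splint_right_3 may be knocked a few centimetres aside while the robot is not near it.
Once in a run the grip may slacken for a moment while it holds something.
It also fails if it takes over 210 s, if anything falls off the work surface, if the arm or the gripper's body presses on something with over 40 N, if the wrist force passes 120 N, or if a joint passes its speed limit or range.

## Working session

There is one attempt and no reset: what is moved stays moved. The work goes in short steps, Python scripts to look and compute and a tool call to move; the robot and the scene stay as the last step left them, time stands still between calls to the robot, and variables do not carry over. Pictures are saved under pics/ and viewed, at most 14 in all, crops included, and the job is handed in when it is done.

Besides the shell and the picture viewer there is one more tool, called after "Request:" as name(argument=value, ...), one argument or row to a line, values as JSON. step_arm: Moves the arm, as the interface text tells. Its arguments: {"type":"object","properties":{"deltas":{"type":"array"},"newtons":{"type":"number"}},"required":["deltas"]}

```bash
ls; mkdir -p pics
python3 - <<'E'
from station import r
import cv2,numpy as np
o=r.get_obs();print({k:np.round(v,3).tolist() for k,v in o.items()},r.tip_reach)
for n in("top","side"):
    c=r.read_camera(n);cv2.imwrite(f"pics/{n}0.png",c["image"][:,:,::-1]);np.savez(f"{n}0.npz",**c)
    print(n,c["fx"],c["fy"],c["cx"],c["cy"],np.round(c["T"],3).tolist(),[k for k in c])
E
```

```text
pics
{'clock': 0.0, 'joint_pos': [1.086, 0.314, 0.045, 1.304, 0.0, 1.431], 'joint_vel': [0.001, -0.001, 0.0, 0.001, 0.001, 0.001], 'tau': [0.002, -48.061, 29.854, 0.019, 0.0, -0.0], 'ee_pos': [194.095, 540.687, 219.614], 'tcp_rot': [-0.539, -3.094, 0.003], 'force': [-0.832, 0.142, -0.922], 'moment': [-0.032, 0.018, -0.027], 'grip_force': 0.0, 'finger_gap': 0.997} 17.0
top 392.6370572487838 392.6370572487838 258.91751823124866 181.52433466568203 [[0.061, 0.977, -0.205, 276.005], [-0.998, 0.06, -0.011, 4.058], [0.002, 0.206, 0.979, 1369.492], [0.0, 0.0, 0.0, 1.0]] ['image', 'z_map', 'fx', 'fy', 'cx', 'cy', 'T']
side 404.32366647459907 404.32366647459907 253.65318404703285 188.19743432473717 [[0.458, 0.764, -0.454, -36.518], [-0.889, 0.398, -0.227, -274.785], [0.008, 0.508, 0.862, 1195.402], [0.0, 0.0, 0.0, 1.0]] ['image', 'z_map', 'fx', 'fy', 'cx', 'cy', 'T']
```

View pics/top0.png

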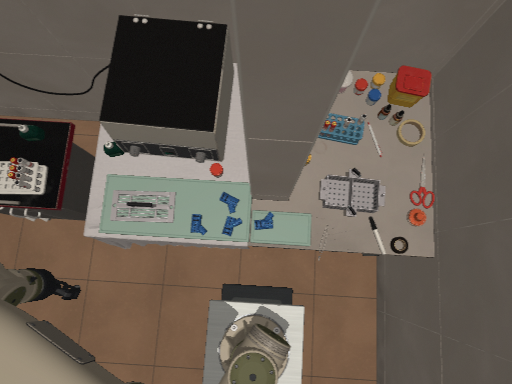

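View pics/side0.png

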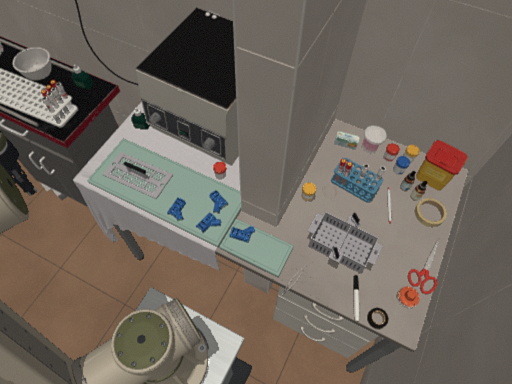

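The top view shows four blue splints around (200,222), (230,202), (232,225) and (264,220). The cover is at (143,205), the basket at (352,194), cup a at (309,160) and cup b at (217,170). Next I'll measure them.

```bash
cat > h.py <<'E'
import numpy as np,cv2
def world(c,uv,z):
    uv=np.atleast_2d(np.asarray(uv,float));T=c["T"]
    d=np.c_[(uv[:,0]-c["cx"])/c["fx"],-(uv[:,1]-c["cy"])/c["fy"],-np.ones(len(uv))]@T[:3,:3].T
    return T[:3,3]+d*((z-T[2,3])/d[:,2])[:,None]
def cloud(c):
    z=c["z_map"].astype(float);v,u=np.mgrid[:384,:512]
    p=np.stack([(u-c["cx"])/c["fx"]*z,-(v-c["cy"])/c["fy"]*z,-z],-1)
    return p@c["T"][:3,:3].T+c["T"][:3,3]
def pix(c,P):
    p=(np.atleast_2d(P)-c["T"][:3,3])@c["T"][:3,:3]
    return np.c_[c["cx"]+c["fx"]*p[:,0]/-p[:,2],c["cy"]-c["fy"]*p[:,1]/-p[:,2]]
def ortho(c,x0,x1,y0,y1,z,s):
    """rectify plane z: image up=+x, left=+y, s px/mm"""
    W,H=int((y1-y0)*s),int((x1-x0)*s)
    w=np.array([[x1,y1,z],[x1,y0,z],[x0,y0,z],[x0,y1,z]],float)
    M=cv2.getPerspectiveTransform(pix(c,w).astype(np.float32),np.float32([[0,0],[W,0],[W,H],[0,H]]))
    return cv2.warpPerspective(c["image"],M,(W,H),flags=cv2.INTER_CUBIC)[:,:,::-1].copy()
E
python3 - <<'E'
from h import *
import cv2
out=[]
for n in("top","side"):
    c=np.load(n+"0.npz");hsv=cv2.cvtColor(c["image"],cv2.COLOR_RGB2HSV)
    m=cv2.inRange(hsv,(100,140,50),(120,255,255))
    k,l,s,ce=cv2.connectedComponentsWithStats(m)
    P=cloud(c)
    for i in range(1,k):
        if s[i,4]>80:
            q=P[l==i];print(n,s[i],world(c,ce[i],35).round(0),np.median(q,0).round(0),np.percentile(q[:,2],[5,95]).round(0))
    g=cv2.inRange(hsv,(60,20,120),(95,90,255));k,l,s,ce=cv2.connectedComponentsWithStats(g)
    for i in range(1,k):
        if s[i,4]>500: print("green",s[i],np.median(P[l==i],0).round(0))
c=np.load("top0.npz")
a=ortho(c,360,570,-20,190,40,2.7);b=ortho(c,380,590,-410,-190,67,2.7)
h=min(a.shape[0],b.shape[0]);cv2.imwrite("pics/o1.png",np.hstack([a[:h,:],b[:h,:]])[:, :800] if 0 else cv2.resize(np.hstack([a[:h],b[:h]]),None,fx=.68,fy=.68))
c=np.load("side0.npz")
a=ortho(c,360,570,-20,190,40,2.7);b=ortho(c,380,590,-410,-190,67,2.7)
cv2.imwrite("pics/o2.png",cv2.resize(np.hstack([a[:h],b[:h]]),None,fx=.68,fy=.68))
E
```

```text
top [369  89  12  12 105] [[ 905. -381.   35.]] [ 894. -374.   57.] [52. 62.]
top [220 193  19  20 155] [[480. 114.  35.]] [481. 112.  39.] [32. 45.]
top [255 213  18  16 157] [[416. -11.  35.]] [414. -14.  39.] [32. 46.]
top [191 214  16  21 160] [[393. 218.  35.]] [389. 218.  39.] [32. 45.]
top [223 217  19  19 150] [[400. 105.  35.]] [403. 107.  39.] [32. 45.]
green [  99  174  152   68 6016] [454. 259.  22.]
green [ 251  210   60   36 1642] [395. -77.  22.]
side [397 157  13  11 111] [[ 909. -380.   35.]] [ 892. -378.   57.] [52. 60.]
side [210 191  17  21 167] [[479. 114.  35.]] [479. 110.  38.] [32. 44.]
side [168 198  17  21 181] [[394. 216.  35.]] [390. 215.  38.] [31. 44.]
side [197 213  23  19 191] [[399. 102.  35.]] [401. 102.  38.] [31. 43.]
side [230 227  24  14 190] [[413. -13.  35.]] [409. -17.  38.] [32. 44.]
green [  87  139  154  107 5546] [445. 251.  21.]
green [ 220  219   73   57 1903] [392. -84.  21.]
```

View pics/o1.png

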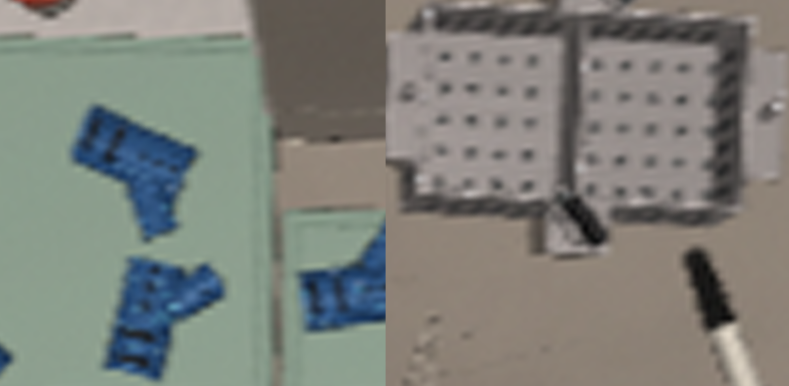

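Run:
```python
from h import *
c=np.load("top0.npz")
a=ortho(c,350,520,-70,260,42,2.4);cv2.imwrite("pics/o3.png",a)
b=ortho(c,400,600,-430,-180,70,1.6);d=ortho(c,400,500,210,460,60,1.6)
b2=ortho(np.load("side0.npz"),400,600,-430,-180,88,1.6)
cv2.imwrite("pics/o4.png",np.vstack([np.hstack([b,b2]),np.hstack([d,d*0])]))
```

```text
(no output)
```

View pics/o3.png

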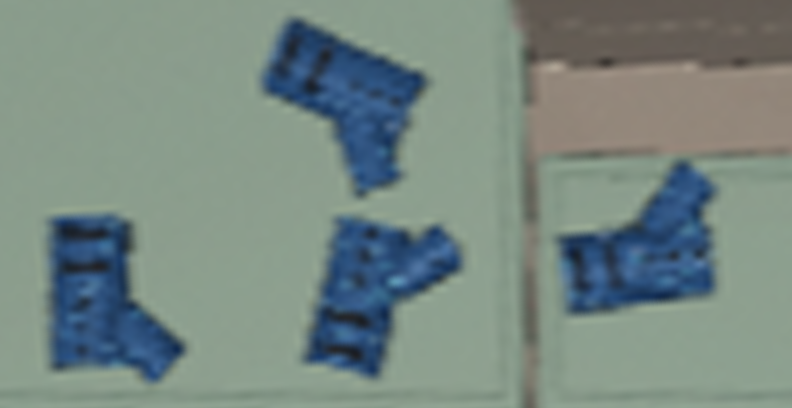

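View pics/o4.png

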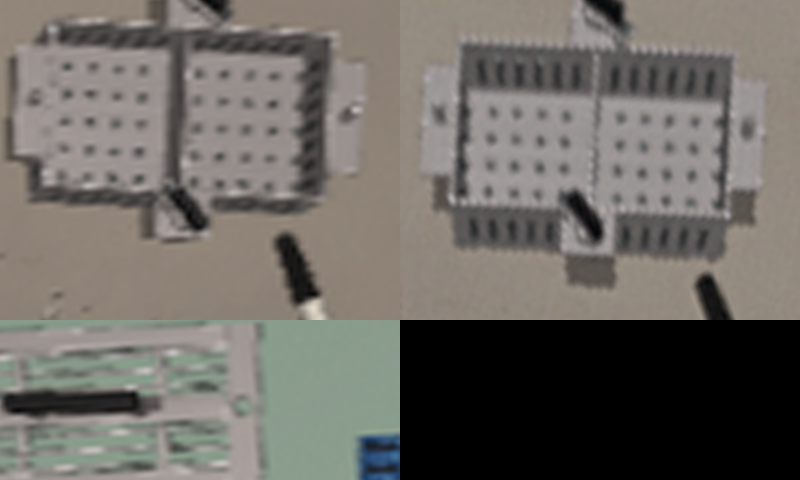

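The overview shows four splints:
- A (486,117), heading −113°, left-hand
- B (397,111), heading −13°, left-hand
- C (410,−6), heading −83°, right-hand
- D (399,224), heading 180°, right-hand

Both catches are partly turned in, at about 0.7 rad. I'll start with D.

Request:
step_arm(
  deltas=[
    [[2.23,-3.17,-0.5,0,0,1.9,-0.4],[2.23,-3.17,-0.5,0,0,1.9,-0.4],[2.23,-3.17,-0.5,0,0,1.9,-0.4],[2.23,-3.17,-0.5,0,0,1.9,-0.4],[2.23,-3.17,-0.5,0,0,1.9,-0.4]],
  ],
  newtons=40,
)

```text
clock: 0.52
ee_pos: [306.2, 381.1, 194.9]
tcp_rot: [-0.277, -3.129, 0.001]
force: [0.9, 0.2, 0.5]
finger_gap: 0.704
grip_force: 0.0
```

Request:
step_arm(
  deltas=[
    [[2.23,-3.17,-0.5,0,0,1.9,-0.4],[2.23,-3.17,-0.5,0,0,1.9,-0.4],[2.23,-3.17,-0.5,0,0,1.9,-0.4],[2.23,-3.17,-0.5,0,0,1.9,-0.4],[2.23,-3.17,-0.5,0,0,1.9,-0.4]],
  ],
)

```text
clock: 0.93
ee_pos: [417.8, 222.4, 170.1]
tcp_rot: [-0.018, -3.141, -0.0]
force: [0.4, 0.3, -0.3]
finger_gap: 0.701
grip_force: 0.0
```

```bash
cat >> h.py <<'E'
def state(r):
    from scipy.spatial.transform import Rotation as R
    o=r.get_obs();M=R.from_rotvec(o["tcp_rot"]).as_matrix()
    print("t %.1f"%o["clock"],"pos",np.round(o["ee_pos"],1),"yawY %.1f"%np.degrees(np.arctan2(M[1,1],M[0,1])),"z",M[:,2].round(3),"F",np.round(o["force"],1),"gap %.2f grip %.1f"%(o["finger_gap"],o["grip_force"]),"j",np.round(o["joint_pos"],2))
def blobs(c,z=35):
    m=cv2.inRange(cv2.cvtColor(c["image"],cv2.COLOR_RGB2HSV),(100,140,50),(120,255,255))
    k,l,s,ce=cv2.connectedComponentsWithStats(m)
    return [(int(s[i,4]),world(c,ce[i],z)[0,:2].round(0).tolist()) for i in range(1,k) if s[i,4]>60 and ce[i][1]>130]
E
python3 - <<'E'
from h import *
from station import r
state(r)
for n in("top","side"): print(n,blobs(r.read_camera(n)))
# basket & cover heights from start images
for n in("top","side"):
    c=np.load(n+"0.npz");P=cloud(c);X,Y,Z=P[...,0],P[...,1],P[...,2]
    m=(X>440)&(X<640)&(Y>-430)&(Y<-170)
    h,e=np.histogram(Z[m],bins=np.arange(-40,130,4));print(n,[(int(e[i]),int(h[i])) for i in range(len(h)) if h[i]>15])
    rim=m&(Z>58)&(Z<76);q=P[rim][:,:2].astype(np.float32);print(cv2.minAreaRect(q))
    m=(X>400)&(X<540)&(Y>240)&(Y<500)&(Z>45)&(Z<90);q=P[m];print("handle",q[:,:].mean(0).round(1),len(q),cv2.minAreaRect(q[:,:2].astype(np.float32)))
E
```

```text
t 0.9 pos [417.8 222.4 170.1] yawY 89.3 z [-0.  0. -1.] F [ 0.4  0.3 -0.3] gap 0.70 grip 0.0 j [ 0.32  0.14 -0.3   1.13  0.    0.33]
top [(155, [480.0, 115.0]), (157, [416.0, -11.0]), (151, [391.0, 218.0]), (158, [400.0, 106.0])]
side [(111, [909.0, -380.0]), (169, [479.0, 114.0]), (177, [394.0, 215.0]), (188, [399.0, 101.0]), (190, [413.0, -13.0])]
top [(-8, 201), (-4, 870), (0, 758), (4, 613), (8, 447), (12, 95), (16, 48), (20, 29), (24, 31), (28, 41), (32, 34), (36, 38), (40, 32), (44, 44), (48, 50), (52, 50), (56, 47), (60, 125), (64, 252), (68, 122), (76, 23), (92, 20), (96, 23)]
((532.1585083007812, -297.9619140625), (219.69435119628906, 160.59657287597656), 88.41238403320312)
handle [447.  413.8  72.3] 101 ((447.7950439453125, 413.9711608886719), (12.723854064941406, 83.17828369140625), 0.8167102932929993)
side [(-8, 188), (-4, 1057), (0, 808), (4, 663), (8, 469), (12, 100), (16, 60), (20, 52), (24, 69), (28, 64), (32, 70), (36, 68), (40, 64), (44, 65), (48, 64), (52, 77), (56, 68), (60, 183), (64, 370), (68, 93), (72, 24), (76, 25), (80, 20), (92, 24), (96, 31)]
((529.0570678710938, -300.87408447265625), (218.00338745117188, 162.15814208984375), 86.546142578125)
handle [443.7 407.6  68.6] 114 ((445.2724914550781, 410.47357177734375), (14.71275806427002, 84.95805358886719), 2.822593927383423)
```

Request:
step_arm(
  deltas=[
    [[0,0.1,-4,0,0,0,-0.4],[0,0,-4,0,0,0,-0.4],[0,0,-3.5,0,0,0,-0.4],[0,0,-1.5,0,0,0,-0.4],[0,0,0,0,0,0,1]],
  ],
)

```text
clock: 1.45
ee_pos: [413.2, 224.4, 36.6]
tcp_rot: [-0.02, -3.133, 0.004]
force: [-0.4, -0.0, -0.1]
finger_gap: 0.58
grip_force: 0.0
```

Request:
step_arm(
  deltas=[
    [[0,0,0,0,0,0,1],[0,0,0,0,0,0,1],[0,0,0,0,0,0,1],[0,0,0.5,0,0,0,1],[0,0,2,0,0,0,1]],
  ],
)

```text
clock: 1.87
ee_pos: [416.1, 224.9, 65.0]
tcp_rot: [-0.021, -3.139, 0.001]
force: [-0.5, -0.2, -1.2]
finger_gap: -0.001
grip_force: 0.0
```

Request:
step_arm(
  deltas=[
    [[0,0,4,0,0,0,1],[0,0,4,0,0,0,1],[0,0,4,0,0,0,1],[0,0,0,0,0,0,1]],
  ],
)

```text
clock: 2.2
ee_pos: [421.9, 226.9, 195.1]
tcp_rot: [0.02, 3.127, 0.008]
force: [1.5, -0.4, -0.0]
finger_gap: -0.005
grip_force: 0.0
```

Run:
```python
from h import *
from station import r
state(r)
for n in("top","side"):
  c=r.read_camera(n);print(n,blobs(c)); cv2.imwrite(f"pics/{n}1.png",c["image"][:,:,::-1])
```

```text
t 2.2 pos [421.9 226.9 195.1] yawY 89.3 z [ 0.014  0.005 -1.   ] F [ 1.5 -0.4 -0. ] gap -0.00 grip 0.0 j [ 0.33  0.13 -0.26  1.17  0.    0.34]
top [(157, [480.0, 115.0]), (155, [416.0, -11.0]), (161, [393.0, 218.0]), (155, [400.0, 106.0])]
side [(110, [909.0, -380.0]), (167, [478.0, 114.0]), (176, [394.0, 216.0]), (186, [399.0, 101.0]), (191, [413.0, -13.0])]
```

The fingers shut over the arch because the pads sit higher when they are apart. I'll retry about 5 mm lower and slower.

Request:
step_arm(
  deltas=[
    [[0,0,0,0,0,0,-0.4],[0,0,-3,0,0,0,-0.4],[0,0,-3.5,0,0,0,-0.4],[0,0,-3.5,0,0,0,-0.4],[0,0,-2.5,0,0,0,-0.4]],
  ],
)

```text
clock: 2.72
ee_pos: [414.5, 224.2, 56.7]
tcp_rot: [-0.021, -3.137, 0.002]
force: [-0.4, 0.3, -0.4]
finger_gap: 0.691
grip_force: 0.0
```

Request:
step_arm(
  deltas=[
    [[0,0,-1,0,0,0,-0.4],[0,0,0,0,0,0,-0.4],[0,0,0,0,0,0,-0.4]],
  ],
)

```text
clock: 2.97
ee_pos: [416.7, 225.0, 50.2]
tcp_rot: [-0.021, -3.14, 0.001]
force: [0.3, 0.2, 0.5]
finger_gap: 0.701
grip_force: 0.0
```

Run:
```python
from h import *
from station import r
state(r)
```

```text
t 3.0 pos [416.7 225.   50.2] yawY 89.2 z [-0.002 -0.001 -1.   ] F [0.3 0.2 0.5] gap 0.70 grip 0.0 j [ 0.33  0.25 -0.49  0.84  0.    0.34]
```

Request:
step_arm(
  deltas=[
    [[0,0,-1,0,0,0,-0.4],[0,0,-0.5,0,0,0,-0.3],[0,0,0,0,0,0,0],[0,0,0,0,0,0,1],[0,0,0,0,0,0,1]],
  ],
)

```text
clock: 3.38
ee_pos: [418.0, 225.4, 36.5]
tcp_rot: [0.021, 3.14, 0.001]
force: [1.0, -0.4, -0.0]
finger_gap: 0.234
grip_force: 0.0
```

Request:
step_arm(
  deltas=[
    [[0,0,0,0,0,0,1],[0,0,0,0,0,0,1],[0,0,0,0,0,0,1]],
  ],
)

```text
clock: 3.63
ee_pos: [417.6, 225.3, 35.9]
tcp_rot: [0.021, 3.141, 0.0]
force: [0.1, 0.5, 0.0]
finger_gap: -0.001
grip_force: 0.0
```

Run:
```python
from h import *
from station import r
state(r)
ims=[]
for n,(x0,y0) in(("top",(160,170)),("side",(130,160))):
  c=r.read_camera(n);print(n,blobs(c)); ims.append(cv2.resize(c["image"][y0:y0+90,x0:x0+100,::-1],None,fx=4,fy=4,interpolation=cv2.INTER_CUBIC))
cv2.imwrite("pics/g1.png",np.hstack(ims))
```

```text
t 3.6 pos [417.6 225.3  35.9] yawY 89.2 z [ 0.001  0.    -1.   ] F [0.1 0.5 0. ] gap -0.00 grip 0.0 j [ 0.33  0.26 -0.51  0.8   0.    0.34]
top [(154, [480.0, 115.0]), (155, [416.0, -11.0]), (150, [400.0, 105.0]), (109, [385.0, 214.0])]
side [(111, [909.0, -380.0]), (164, [478.0, 113.0]), (156, [391.0, 214.0]), (190, [399.0, 102.0]), (189, [413.0, -13.0])]
```

View pics/g1.png

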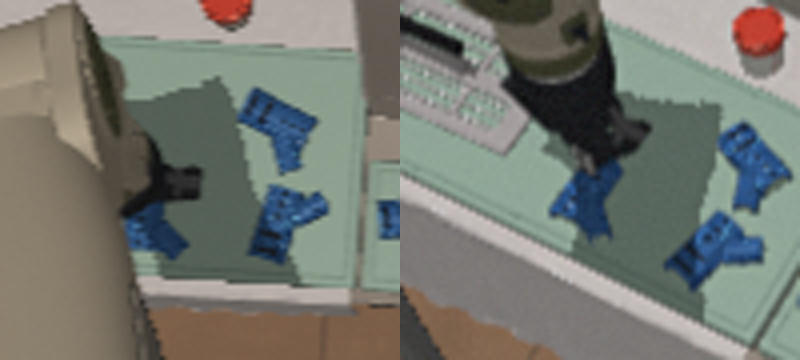

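The side view shows the shut fingers at about (590,160) in the crop, beside D's wrist end, and D hasn't moved. I'll use depth to find where the fingertips really are.

Run:
```python
from h import *
from station import r
for n in("side","top"):
  c=r.read_camera(n);P=cloud(c);g=c["image"].max(2)
  m=(abs(P[...,0]-418)<70)&(abs(P[...,1]-225)<60)&(P[...,2]>25)&(P[...,2]<110)&(g<110)
  hsv=cv2.cvtColor(c["image"],cv2.COLOR_RGB2HSV);m&=~((hsv[...,0]>98)&(hsv[...,1]>120))
  q=P[m]
  for a in range(25,110,8):
    s=q[(q[:,2]>=a)&(q[:,2]<a+8)]
    if len(s): print(n,a,len(s),s.min(0).round(0),s.max(0).round(0))
  b=P[(hsv[...,0]>98)&(hsv[...,0]<122)&(hsv[...,1]>140)&(abs(P[...,1]-222)<40)&(abs(P[...,0]-400)<60)]
  print("splint",b.min(0).round(0),b.max(0).round(0))
```

```text
side 25 41 [350. 165.  25.] [486. 236.  32.]
side 33 8 [363. 185.  35.] [409. 237.  38.]
side 41 5 [398. 215.  42.] [411. 232.  47.]
side 49 5 [404. 218.  49.] [408. 231.  53.]
side 57 8 [404. 211.  58.] [412. 228.  64.]
side 65 11 [403. 210.  65.] [409. 232.  72.]
side 73 3 [403. 213.  77.] [408. 230.  81.]
side 81 5 [402. 212.  82.] [408. 230.  89.]
side 89 17 [400. 196.  90.] [412. 248.  97.]
side 97 29 [401. 193.  97.] [422. 266. 105.]
side 105 9 [401. 187. 105.] [406. 256. 109.]
splint [362. 186.  25.] [426. 236.  98.]
top 25 56 [349. 165.  25.] [487. 243.  32.]
top 33 11 [369. 198.  33.] [409. 239.  41.]
top 89 2 [405. 198.  92.] [407. 208.  97.]
top 105 2 [406. 203. 106.] [409. 203. 106.]
splint [364. 187.  22.] [406. 235.  46.]
```

Request:
step_arm(
  deltas=[
    [[0,0,3,0,0,0,1],[0,0,3,0,0,0,1],[0,0,0,0,0,0,1],[0,0,0,0,0,0,1]],
  ],
)

```text
clock: 4.17
ee_pos: [419.0, 225.8, 97.2]
tcp_rot: [0.021, 3.138, 0.002]
force: [0.1, -0.0, -0.4]
finger_gap: -0.001
grip_force: 0.0
```

Run:
```python
from h import *
from station import r
state(r);o=r.get_obs();p=o["ee_pos"]
ims=[]
for n in("side","top"):
  c=r.read_camera(n);P=cloud(c);print(blobs(c))
  m=(abs(P[...,0]-418)<60)&(abs(P[...,1]-225)<50)&(P[...,2]>52)&(P[...,2]<150)
  q=P[m]
  for a in range(52,150,8):
    s=q[(q[:,2]>=a)&(q[:,2]<a+8)]
    if len(s): print(n,a,len(s),s.min(0).round(0),s.max(0).round(0))
  u,v=pix(c,p)[0].astype(int);im=c["image"][:,:,::-1].copy()
  t=pix(c,p-[0,0,17])[0]
  im=cv2.resize(im[v-45:v+45,u-50:u+50],None,fx=4,fy=4,interpolation=cv2.INTER_CUBIC)
  cv2.circle(im,(int((t[0]-u+50)*4),int((t[1]-v+45)*4)),4,(0,0,255),1);ims.append(im)
cv2.imwrite("pics/g2.png",np.hstack(ims))
```

```text
t 4.2 pos [419.  225.8  97.2] yawY 89.2 z [ 0.004  0.001 -1.   ] F [ 0.1 -0.  -0.4] gap -0.00 grip 0.0 j [ 0.33  0.2  -0.42  0.95  0.    0.34]
[(111, [909.0, -380.0]), (168, [478.0, 114.0]), (179, [394.0, 216.0]), (188, [399.0, 101.0]), (189, [413.0, -13.0])]
side 108 6 [405. 219. 108.] [412. 227. 115.]
side 116 10 [405. 211. 116.] [418. 230. 124.]
side 124 10 [405. 211. 125.] [413. 237. 132.]
side 132 6 [405. 212. 135.] [411. 229. 140.]
side 140 8 [404. 213. 140.] [411. 229. 148.]
[(153, [480.0, 115.0]), (155, [416.0, -11.0]), (156, [400.0, 105.0]), (137, [388.0, 217.0])]
```

View pics/g2.png

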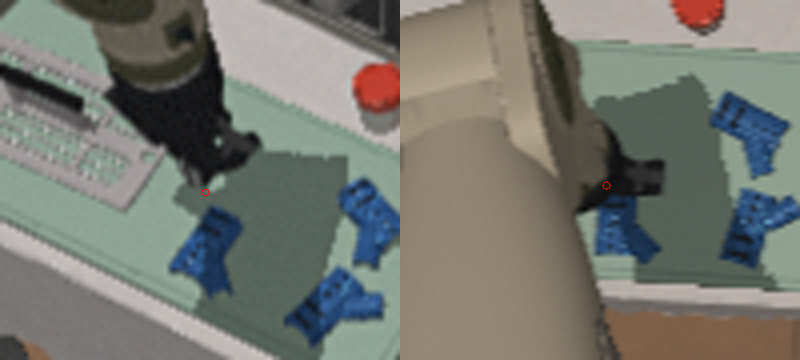

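Depth puts the lowest finger point about 10 mm above the TCP rather than 17 below. I'll open and go down in small steps, watching the force.

Request:
step_arm(
  deltas=[
    [[0,0,0,0,0,0,-0.4],[0,0,-2,0,0,0,-0.4],[0,0,-2.5,0,0,0,-0.4],[0,0,-1.5,0,0,0,-0.4],[0,0,-0.3,0,0,0,-0.4]],
  ],
)

```text
clock: 4.68
ee_pos: [414.1, 224.1, 28.9]
tcp_rot: [-0.021, -3.135, 0.003]
force: [-0.5, -0.0, -0.6]
finger_gap: 0.693
grip_force: 0.0
```

Request:
step_arm(
  deltas=[
    [[0,0,0,0,0,0,-0.4],[0,0,-0.3,0,0,0,-0.4],[0,0,-0.2,0,0,0,-0.4]],
  ],
)

```text
clock: 4.93
ee_pos: [418.1, 225.5, 28.0]
tcp_rot: [0.021, 3.14, 0.001]
force: [0.0, 0.4, 0.0]
finger_gap: 0.701
grip_force: 0.0
```

Request:
step_arm(
  deltas=[
    [[0,0,-0.2,0,0,0,-0.4],[0,0,-0.2,0,0,0,-0.4]],
  ],
)

```text
clock: 5.1
ee_pos: [418.0, 225.4, 24.0]
tcp_rot: [0.021, 3.14, 0.001]
force: [0.0, 0.1, 0.2]
finger_gap: 0.699
grip_force: 0.0
```

Run:
```python
from h import *
from station import r
state(r)
```

```text
t 5.1 pos [418.  225.4  24. ] yawY 89.2 z [ 0.001  0.001 -1.   ] F [0.  0.1 0.2] gap 0.70 grip 0.0 j [ 0.33  0.28 -0.52  0.77  0.    0.34]
```

Request:
step_arm(
  deltas=[
    [[0,0,-0.3,0,0,0,-0.3],[0,0,-0.3,0,0,0,-0.2],[0,0,-0.2,0,0,0,-0.2]],
  ],
)

```text
clock: 5.35
ee_pos: [417.3, 225.2, 15.3]
tcp_rot: [0.021, 3.141, 0.0]
force: [0.7, 0.5, 0.2]
finger_gap: 0.593
grip_force: 0.0
```

Request:
step_arm(
  deltas=[
    [[0,0,-0.2,0,0,0,-0.2],[0,0,-0.2,0,0,0,-0.2]],
  ],
)

```text
clock: 5.52
ee_pos: [417.3, 225.2, 11.3]
tcp_rot: [-0.021, -3.141, -0.0]
force: [0.1, -0.0, 0.6]
finger_gap: 0.602
grip_force: 0.0
```

Request:
step_arm(
  deltas=[
    [[0,0,-0.2,0,0,0,-0.2],[0,0,-0.2,0,0,0,-0.2]],
  ],
)

```text
clock: 5.68
ee_pos: [417.4, 225.2, 7.8]
tcp_rot: [0.021, 3.141, 0.0]
force: [-10.8, -3.6, 34.5]
finger_gap: 0.6
grip_force: 17.7
```

Run:
```python
from h import *
from station import r
state(r)
ims=[]
for n in("side","top"):
  c=r.read_camera(n);P=cloud(c);print(blobs(c))
  u,v=pix(c,r.get_obs()["ee_pos"])[0].astype(int)
  ims.append(cv2.resize(c["image"][v-35:v+35,u-40:u+40,::-1],None,fx=5,fy=5,interpolation=cv2.INTER_CUBIC))
cv2.imwrite("pics/g3.png",np.hstack(ims))
```

```text
t 5.7 pos [417.4 225.2   7.8] yawY 89.2 z [ 0.  0. -1.] F [-10.8  -3.6  34.5] gap 0.60 grip 17.7 j [ 0.33  0.3  -0.54  0.73  0.    0.34]
[(111, [909.0, -380.0]), (164, [478.0, 113.0]), (155, [390.0, 216.0]), (187, [399.0, 101.0]), (190, [413.0, -13.0])]
[(153, [479.0, 115.0]), (155, [416.0, -11.0]), (151, [400.0, 106.0]), (87, [382.0, 211.0])]
```

View pics/g3.png

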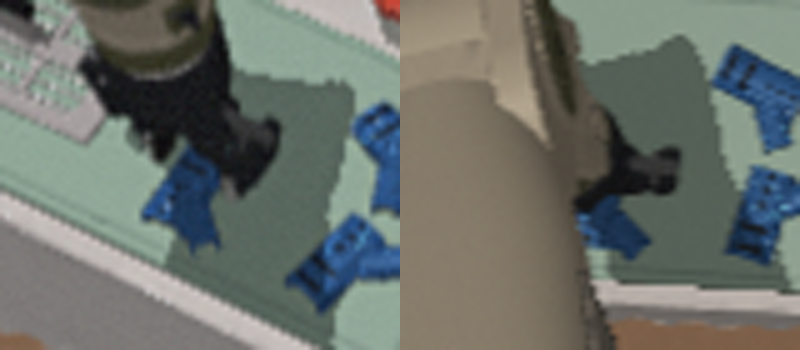

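The fingers straddle D and the tips touch the board at TCP z≈9, so the effective tip offset is about TCP+13 at this opening. I'll raise 4 mm and close.

Request:
step_arm(
  deltas=[
    [[0,0,0.4,0,0,0,-0.1],[0,0,0.1,0,0,0,0],[0,0,0,0,0,0,1],[0,0,0,0,0,0,1],[0,0,0,0,0,0,1]],
  ],
)

```text
clock: 6.2
ee_pos: [417.8, 225.3, 13.1]
tcp_rot: [0.021, 3.14, 0.0]
force: [-1.5, 0.2, 6.9]
finger_gap: 0.361
grip_force: 39.0
```

Request:
step_arm(
  deltas=[
    [[0,0,0,0,0,0,1],[0,0,0,0,0,0,1],[0,0,0,0,0,0,1]],
  ],
)

```text
clock: 6.45
ee_pos: [417.8, 225.3, 13.1]
tcp_rot: [0.021, 3.141, 0.0]
force: [-1.3, -1.6, 7.2]
finger_gap: 0.362
grip_force: 39.0
```

Run:
```python
from h import *
from station import r
for n in("side","top"):
  c=r.read_camera(n);print(blobs(c))
  P=cloud(c);m=(abs(P[...,0]-418)<75)&(abs(P[...,1]-225)<75)&(P[...,2]>52)&(P[...,2]<150)
  q=P[m]
  for a in range(52,150,8):
    s=q[(q[:,2]>=a)&(q[:,2]<a+8)]
    if len(s)>2: print(n,a,len(s),np.percentile(s[:,:2],[5,95],axis=0).round(0).tolist())
```

```text
[(110, [909.0, -380.0]), (166, [478.0, 114.0]), (147, [388.0, 217.0]), (190, [399.0, 101.0]), (190, [413.0, -13.0])]
side 52 13 [[404.0, 201.0], [418.0, 245.0]]
side 60 8 [[404.0, 197.0], [412.0, 251.0]]
side 68 25 [[401.0, 185.0], [421.0, 266.0]]
side 76 30 [[402.0, 182.0], [423.0, 267.0]]
side 84 19 [[399.0, 175.0], [416.0, 268.0]]
side 92 24 [[398.0, 181.0], [415.0, 279.0]]
side 100 20 [[397.0, 168.0], [405.0, 283.0]]
side 108 22 [[397.0, 171.0], [411.0, 278.0]]
side 116 49 [[396.0, 159.0], [424.0, 287.0]]
side 124 49 [[399.0, 162.0], [421.0, 252.0]]
side 132 16 [[403.0, 179.0], [420.0, 193.0]]
side 140 10 [[404.0, 185.0], [421.0, 194.0]]
side 148 3 [[407.0, 188.0], [421.0, 189.0]]
[(155, [480.0, 115.0]), (154, [416.0, -11.0]), (150, [400.0, 106.0]), (86, [383.0, 212.0])]
top 68 3 [[404.0, 195.0], [413.0, 204.0]]
top 76 9 [[404.0, 187.0], [415.0, 200.0]]
top 92 5 [[401.0, 182.0], [408.0, 204.0]]
top 108 6 [[404.0, 168.0], [422.0, 179.0]]
top 116 23 [[407.0, 163.0], [426.0, 180.0]]
top 124 24 [[406.0, 165.0], [425.0, 184.0]]
top 132 13 [[406.0, 186.0], [426.0, 192.0]]
top 140 4 [[406.0, 186.0], [420.0, 191.0]]
```

Request:
step_arm(
  deltas=[
    [[0,0,0.5,0,0,0,1],[0,0,1.5,0,0,0,1],[0,0,3,0,0,0,1],[0,-1,3.5,0,0,0,1],[0,-2.5,3,0,0,0,1]],
  ],
)

```text
clock: 6.97
ee_pos: [417.4, 191.4, 129.1]
tcp_rot: [0.016, 3.141, 0.002]
force: [1.3, -1.1, -0.7]
finger_gap: 0.361
grip_force: 39.6
```

Request:
step_arm(
  deltas=[
    [[-0.4,-3.5,2,0,0,0,1],[-0.5,-4,0.5,0,0,0,1],[-0.5,-4,0,0,0,0,1],[-0.5,-4,0,0,0,0,1],[-0.4,-4,0,0,0,0,1]],
  ],
)

```text
clock: 7.38
ee_pos: [393.6, -6.3, 153.0]
tcp_rot: [0.019, 3.141, -0.0]
force: [0.4, 0.5, 0.0]
finger_gap: 0.363
grip_force: 39.7
```

Request:
step_arm(
  deltas=[
    [[0,-4,0,0,0,0,1],[0,-4,0,0,0,0,1],[0,-4,0,0,0,0,1],[0,-4,0,0,0,0,1],[0,-4,0,0,0,0,1]],
  ],
)

```text
clock: 7.8
ee_pos: [393.7, -206.7, 152.7]
tcp_rot: [0.021, 3.141, 0.0]
force: [1.2, 0.5, -0.1]
finger_gap: 0.365
grip_force: 39.7
```

Request:
step_arm(
  deltas=[
    [[1.5,-3.5,0,0,0,-0.8,1],[2.5,-3,0,0,0,-0.8,1],[3,-2.5,0,0,0,-0.7,1],[3,-2,0,0,0,0,1],[2.5,-2,0,0,0,0,1]],
  ],
)

```text
clock: 8.22
ee_pos: [520.7, -336.4, 152.1]
tcp_rot: [0.086, 3.14, 0.0]
force: [-0.2, -1.1, -0.3]
finger_gap: 0.365
grip_force: 39.7
```

Run:
```python
from h import *
from station import r
state(r)
```

```text
t 8.2 pos [ 520.7 -336.4  152.1] yawY 86.9 z [ 0.  0. -1.] F [-0.2 -1.1 -0.3] gap 0.36 grip 39.7 j [-0.7   0.43  0.04  1.19  0.   -0.65]
```

Position check is fine. The hand is wide at rim height, so I'll turn the splint so the jaws lie across the basket's 100 mm side, with the finger end inward.

Request:
step_arm(
  deltas=[
    [[0.3,-0.5,0,0,0,-6.9,1],[0.3,-0.5,0,0,0,-6.9,1],[0.3,-0.5,0,0,0,-6.9,1],[0.2,-0.5,0,0,0,-6.9,1],[0,-0.4,0,0,0,-6.9,1]],
  ],
)

```text
clock: 8.63
ee_pos: [530.6, -359.0, 151.9]
tcp_rot: [-1.02, -2.971, -0.001]
force: [0.4, 0.3, -1.9]
finger_gap: 0.362
grip_force: 39.7
```

Request:
step_arm(
  deltas=[
    [[0,0,0,0,0,-6.9,1],[0,0,0,0,0,-6.9,1],[0,0,0,0,0,-6.9,1],[0,0,0,0,0,-6.9,1],[0,0,0,0,0,-6.9,1]],
  ],
)

```text
clock: 9.05
ee_pos: [530.2, -358.6, 152.2]
tcp_rot: [-1.855, -2.534, -0.0]
force: [0.5, -1.2, 0.1]
finger_gap: 0.365
grip_force: 39.7
```

Request:
step_arm(
  deltas=[
    [[0,0,0,0,0,-6.9,1],[0,0,0,0,0,-6.9,1],[0,0,-1,0,0,-6.9,1],[0,0,-3,0,0,0,1],[0,0,-3,0,0,0,1]],
  ],
)

```text
clock: 9.47
ee_pos: [531.5, -359.8, 83.4]
tcp_rot: [2.272, 2.164, 0.001]
force: [-0.1, -0.5, -1.3]
finger_gap: 0.361
grip_force: 39.7
```

Run:
```python
from h import *
from station import r
state(r)
ims=[]
for n in("side","top"):
  c=r.read_camera(n);print(blobs(c))
  u,v=pix(c,[532,-310,70])[0].astype(int)
  ims.append(cv2.resize(c["image"][max(v-45,0):v+40,u-45:u+55,::-1],None,fx=4,fy=4,interpolation=cv2.INTER_CUBIC))
cv2.imwrite("pics/g4.png",np.hstack(ims))
```

```text
t 9.5 pos [ 531.5 -359.8   83.4] yawY -2.8 z [ 0.003 -0.003 -1.   ] F [-0.1 -0.5 -1.3] gap 0.36 grip 39.7 j [-0.72  0.5  -0.01  1.05  0.    0.9 ]
[(147, [394.0, 107.0]), (157, [410.0, -16.0]), (166, [557.0, -332.0])]
[(154, [480.0, 115.0]), (153, [400.0, 106.0])]
```

View pics/g4.png

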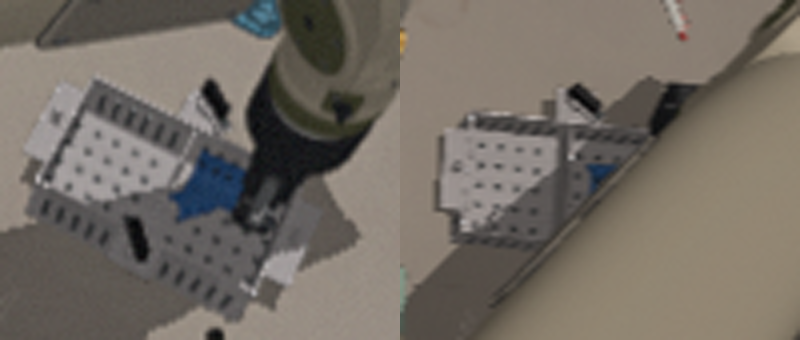

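The splint hangs over the right compartment, heading inward. I'll lower it and release.

Request:
step_arm(
  deltas=[
    [[0,0,-2.5,0,0,0,1],[0,0,-2,0,0,0,1],[0,0,-1.5,0,0,0,1],[0,0,-0.8,0,0,0,1],[0,0,0,0,0,0,1]],
  ],
)

```text
clock: 9.98
ee_pos: [529.6, -358.2, 13.6]
tcp_rot: [-2.272, -2.166, 0.0]
force: [-1.0, -0.2, -0.3]
finger_gap: 0.36
grip_force: 39.6
```

Request:
step_arm(
  deltas=[
    [[0,0,0,0,0,0,0.1],[0,0,0,0,0,0,0],[0,0,0,0,0,0,-0.1],[0,0,0.2,0,0,0,-0.1]],
  ],
)

```text
clock: 10.32
ee_pos: [530.9, -359.2, 17.6]
tcp_rot: [2.273, 2.166, 0.0]
force: [-0.1, 0.3, -0.2]
finger_gap: 0.553
grip_force: 0.0
```

Request:
step_arm(
  deltas=[
    [[0,0,2,0,0,0,-0.1],[0,0,3.5,0,0,0,-0.1],[0,0,4,0,0,0,-0.2],[0,0,4,0,0,0,-0.2],[-2,2,1,0,0,0,-0.2]],
  ],
)

```text
clock: 10.73
ee_pos: [516.5, -345.0, 170.4]
tcp_rot: [2.262, 2.154, 0.002]
force: [1.4, -0.7, 1.8]
finger_gap: 0.595
grip_force: 0.0
```

Request:
step_arm(
  deltas=[
    [[-2.9,2.8,-0.5,0,0,1.5,-0.2],[-2.9,2.8,-0.5,0,0,1.5,-0.2],[-2.9,2.8,0,0,0,1.5,-0.2],[-2.9,2.8,0,0,0,1.5,-0.2],[0,4,0,0,0,1.5,-0.2]],
  ],
)

```text
clock: 11.15
ee_pos: [390.1, -186.2, 151.9]
tcp_rot: [-2.131, -2.307, 0.002]
force: [0.2, 1.1, -0.0]
finger_gap: 0.6
grip_force: 0.0
```

Request:
step_arm(
  deltas=[
    [[0,4,0,0,0,1.9,-0.2],[0,4,0,0,0,0,-0.2],[0,4,0,0,0,0,-0.2],[0.6,4,0,0,0,0,-0.2],[0.6,2.8,-2,0,0,0,-0.2]],
  ],
)

```text
clock: 11.57
ee_pos: [408.6, 3.3, 135.3]
tcp_rot: [2.083, 2.343, 0.007]
force: [2.0, 0.2, -0.1]
finger_gap: 0.603
grip_force: 0.0
```

Request:
step_arm(
  deltas=[
    [[0,1,-3,0,0,0,-0.2],[0,0,-3,0,0,0,-0.2],[0,0,0,0,0,0,-0.2],[0,0,0,0,0,0,-0.2]],
  ],
)

```text
clock: 11.9
ee_pos: [405.1, 11.6, 71.4]
tcp_rot: [-2.087, -2.346, 0.002]
force: [0.7, 0.6, 0.4]
finger_gap: 0.596
grip_force: 0.0
```

Run:
```python
from h import *
from station import r
state(r)
for n in("side","top"):
  c=r.read_camera(n);print(blobs(c)); cv2.imwrite(f"pics/{n}5.png",c["image"][:,:,::-1])
```

```text
t 11.9 pos [405.1  11.6  71.4] yawY 6.7 z [-0.003  0.    -1.   ] F [0.7 0.6 0.4] gap 0.60 grip 0.0 j [-0.17  0.1  -0.61  0.86 -0.    1.28]
[(112, [909.0, -380.0]), (87, [472.0, 119.0]), (192, [399.0, 102.0]), (184, [414.0, -16.0]), (176, [518.0, -340.0])]
[(114, [483.0, 120.0]), (152, [523.0, -332.0])]
```

Request:
step_arm(
  deltas=[
    [[0.3,0,-2.5,0,0,0,-0.2],[0,0,-2,0,0,0,-0.2],[0,0,-1,0,0,0,-0.2],[0,0,-0.2,0,0,0,-0.1],[0,0,0,0,0,0,1]],
  ],
)

```text
clock: 12.42
ee_pos: [410.3, 10.5, 15.5]
tcp_rot: [2.09, 2.344, 0.001]
force: [-0.2, -0.3, -0.2]
finger_gap: 0.42
grip_force: 0.0
```

Request:
step_arm(
  deltas=[
    [[0,0,0,0,0,0,1],[0,0,0,0,0,0,1],[0,0,0,0,0,0,1],[0,0,0,0,0,0,1]],
  ],
)

```text
clock: 12.75
ee_pos: [410.9, 10.6, 16.0]
tcp_rot: [2.087, 2.344, 0.002]
force: [-0.3, -0.8, 7.0]
finger_gap: 0.362
grip_force: 40.4
```

Request:
step_arm(
  deltas=[
    [[0,0,0.5,0,0,0,1],[0,0,1.5,0,0,0,1],[0,0,3,0,0,0,1],[0,0,3.5,0,0,0,1],[-0.5,-1,3.5,0,0,7,1]],
  ],
)

```text
clock: 13.17
ee_pos: [404.1, 2.1, 136.1]
tcp_rot: [-1.939, -2.471, -0.001]
force: [0.6, -0.9, -0.4]
finger_gap: 0.358
grip_force: 39.7
```

Request:
step_arm(
  deltas=[
    [[0,-4,1,0,0,6.8,1],[0,-4,1,0,0,6.8,1],[0,-4,0,0,0,6.8,1],[0,-4,0,0,0,6.8,1],[0,-4,0,0,0,6.8,1]],
  ],
)

```text
clock: 13.58
ee_pos: [405.3, -176.4, 152.7]
tcp_rot: [1.228, 2.89, 0.0]
force: [1.1, -0.3, -1.0]
finger_gap: 0.359
grip_force: 39.7
```

Request:
step_arm(
  deltas=[
    [[0,-4,0,0,0,6.8,1],[2.1,-2,0,0,0,6.8,1],[2.1,-2,0,0,0,6.8,1],[2.1,-2,0,0,0,6.8,1],[2.1,-2,0,0,0,6.8,1]],
  ],
)

```text
clock: 14.0
ee_pos: [490.0, -294.3, 152.0]
tcp_rot: [0.34, 3.123, 0.0]
force: [0.9, 0.8, -0.3]
finger_gap: 0.362
grip_force: 39.7
```

Request:
step_arm(
  deltas=[
    [[2.1,-2,0,0,0,6.8,1],[2.1,-2,0,0,0,6.8,1],[0,0,0,0,0,6.8,1],[0,0,0,0,0,6.8,1],[0,0,0,0,0,6.8,1]],
  ],
)

```text
clock: 14.42
ee_pos: [531.6, -333.3, 151.3]
tcp_rot: [0.589, -3.085, -0.002]
force: [-0.8, 0.2, -0.6]
finger_gap: 0.355
grip_force: 39.8
```

Request:
step_arm(
  deltas=[
    [[0,0,0,0,0,6.8,1],[0,0,0,0,0,6.8,1],[0,0,0,0,0,6.8,1],[0,0,0,0,0,6.8,1],[0,0,0,0,0,6.8,1]],
  ],
)

```text
clock: 14.83
ee_pos: [531.4, -332.9, 152.0]
tcp_rot: [1.466, -2.778, -0.001]
force: [0.3, 0.2, -0.8]
finger_gap: 0.359
grip_force: 39.8
```

Request:
step_arm(
  deltas=[
    [[0,0,0,0,0,6.8,1],[0,0,0,0,0,6.8,1],[0,0,0,0,0,6.8,1],[0,0,0,0,0,6.8,1],[0,0,0,0,0,0,1]],
  ],
)

```text
clock: 15.25
ee_pos: [531.4, -332.9, 152.0]
tcp_rot: [-2.075, 2.359, 0.0]
force: [-0.0, -0.1, -0.1]
finger_gap: 0.361
grip_force: 39.8
```

Run:
```python
from h import *
from station import r
state(r)
for n in("side","top"):
  c=r.read_camera(n);print(blobs(c),blobs(c,150))
```

```text
t 15.2 pos [ 531.4 -332.9  152. ] yawY 172.7 z [-0.  0. -1.] F [-0.  -0.1 -0.1] gap 0.36 grip 39.8 j [-0.69  0.44  0.06  1.19  0.   -2.13]
[(170, [597.0, -303.0]), (185, [518.0, -338.0])] [(170, [534.0, -300.0]), (185, [463.0, -332.0])]
[(155, [480.0, 114.0]), (74, [410.0, 109.0])] [(155, [462.0, 105.0]), (74, [399.0, 100.0])]
```

Request:
step_arm(
  deltas=[
    [[0,-1.3,-1,0,0,2.3,1],[0,-1.4,-3,0,0,2.2,1],[0,0,-3,0,0,0,1],[0,0,-2.5,0,0,0,1],[0,0,-2,0,0,0,1]],
  ],
)

```text
clock: 15.77
ee_pos: [530.5, -359.6, 34.4]
tcp_rot: [2.158, -2.283, -0.004]
force: [0.0, 1.2, -0.1]
finger_gap: 0.354
grip_force: 39.8
```

Request:
step_arm(
  deltas=[
    [[0,0,-1.2,0,0,0,1],[0,0,0,0,0,0,1],[0,0,0,0,0,0,1],[0,0,0,0,0,0,0],[0,0,0,0,0,0,-0.1]],
  ],
)

```text
clock: 16.18
ee_pos: [532.7, -361.1, 26.7]
tcp_rot: [-2.162, 2.279, -0.005]
force: [0.3, -0.1, -0.8]
finger_gap: 0.549
grip_force: 0.0
```

Request:
step_arm(
  deltas=[
    [[0,0,0.3,0,0,0,-0.1],[0,0,2,0,0,0,-0.1],[0,0,3,0,0,0,-0.2],[0,0,4,0,0,0,-0.2],[-1,1,4,0,0,0,-0.2]],
  ],
)

```text
clock: 16.6
ee_pos: [522.6, -351.5, 158.9]
tcp_rot: [-2.162, 2.28, -0.003]
force: [1.0, -1.4, -0.3]
finger_gap: 0.598
grip_force: 0.0
```

Request:
step_arm(
  deltas=[
    [[-2.9,2.8,0,0,0,-7,-0.2],[-2.9,2.8,0,0,0,-7,-0.2],[-2.9,2.8,0,0,0,-7,-0.2],[-2.9,2.8,0,0,0,-7,-0.2],[0,4,0,0,0,-7,-0.2]],
  ],
)

```text
clock: 17.02
ee_pos: [401.7, -199.3, 157.9]
tcp_rot: [1.37, -2.826, 0.001]
force: [0.5, 0.4, 0.3]
finger_gap: 0.606
grip_force: 0.0
```

Run:
```python
from h import *
from station import r
state(r)
ims=[]
for n in("side","top"):
  c=r.read_camera(n);print(blobs(c));P=cloud(c)
  hsv=cv2.cvtColor(c["image"],cv2.COLOR_RGB2HSV);m=(cv2.inRange(hsv,(100,140,50),(120,255,255))>0)&(P[...,1]<-200)&(P[...,0]<650)
  if m.any(): print("bin z",np.percentile(P[m],[5,50,95],axis=0).round(0).tolist())
  u,v=pix(c,[532,-300,70])[0].astype(int)
  ims.append(cv2.resize(c["image"][max(v-40,0):v+40,u-48:u+52,::-1],None,fx=4,fy=4,interpolation=cv2.INTER_CUBIC))
cv2.imwrite("pics/g6.png",np.hstack(ims))
```

```text
t 17.0 pos [ 401.7 -199.3  157.9] yawY 141.7 z [-0.001 -0.001 -1.   ] F [0.5 0.4 0.3] gap 0.61 grip 0.0 j [-0.64  0.1  -0.38  1.09 -0.   -1.54]
[(111, [909.0, -380.0]), (177, [397.0, 101.0]), (222, [522.0, -341.0])]
bin z [[500.0, -370.0, 21.0], [518.0, -339.0, 40.0], [539.0, -314.0, 46.0]]
[(152, [480.0, 115.0]), (153, [400.0, 105.0])]
```

Request:
step_arm(
  deltas=[
    [[0,4,0,0,0,-7,-0.2],[0,4,0,0,0,-7,-0.2],[0,4,0,0,0,-7,-0.2],[0,4,0,0,0,-7,-0.2],[0,4,0,0,0,-7,-0.2]],
  ],
)

```text
clock: 17.53
ee_pos: [407.8, -23.0, 158.3]
tcp_rot: [-0.579, 3.085, -0.002]
force: [0.6, 0.6, -0.4]
finger_gap: 0.594
grip_force: 0.0
```

Request:
step_arm(
  deltas=[
    [[-0.5,4,-1,0,0,-7,-0.2],[-0.7,4,-2,0,0,-7,-0.2],[-0.7,3,-2,0,0,-7,-0.2],[-0.3,0.5,-2,0,0,-7,-0.2],[0,0,-1,0,0,-2,-0.2]],
  ],
)

```text
clock: 17.95
ee_pos: [387.5, 76.0, 83.4]
tcp_rot: [-0.161, -3.137, -0.0]
force: [-0.6, -0.4, -0.0]
finger_gap: 0.605
grip_force: 0.0
```

Request:
step_arm(
  deltas=[
    [[0,0,0,0,0,0,-0.2],[0,0,0,0,0,0,-0.2]],
  ],
)

```text
clock: 18.12
ee_pos: [388.9, 74.3, 84.8]
tcp_rot: [0.157, 3.137, -0.0]
force: [-0.4, 0.0, 0.4]
finger_gap: 0.602
grip_force: 0.0
```

Run:
```python
from h import *
from station import r
state(r)
for n in("side","top"):
  c=r.read_camera(n);print(blobs(c))
```

```text
t 18.1 pos [388.9  74.3  84.8] yawY 84.3 z [ 0.001 -0.    -1.   ] F [-0.4  0.   0.4] gap 0.60 grip 0.0 j [-0.01  0.07 -0.61  0.89 -0.    0.09]
[(111, [909.0, -380.0]), (174, [397.0, 104.0]), (218, [522.0, -341.0])]
[(196, [525.0, -336.0])]
```

View pics/g6.png

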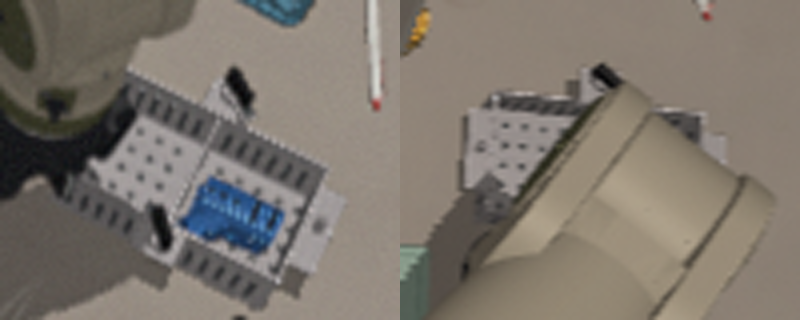

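Both right-hand splints are nested in the right compartment. I'll correct over B and grasp it.

Request:
step_arm(
  deltas=[
    [[-0.5,2,0,0,0,-3.7,-0.2],[-0.4,2.1,-1,0,0,-3.6,-0.2],[0,0,-2.5,0,0,0,-0.2],[0,0,-2,0,0,0,-0.2],[0,0,0,0,0,0,-0.2]],
  ],
)

```text
clock: 18.63
ee_pos: [378.0, 114.9, 27.6]
tcp_rot: [-0.359, -3.118, 0.001]
force: [-0.2, 0.1, -0.3]
finger_gap: 0.599
grip_force: 0.0
```

Request:
step_arm(
  deltas=[
    [[0,0,-1,0,0,0,-0.2],[0,0,-0.6,0,0,0,-0.1],[0,0,0,0,0,0,1],[0,0,0,0,0,0,1],[0,0,0,0,0,0,1]],
  ],
)

```text
clock: 19.05
ee_pos: [380.1, 115.1, 14.0]
tcp_rot: [0.36, 3.12, 0.001]
force: [-0.2, -0.3, -0.6]
finger_gap: 0.362
grip_force: 39.6
```

Request:
step_arm(
  deltas=[
    [[0,0,0,0,0,0,1],[0,0,0,0,0,0,1]],
  ],
)

```text
clock: 19.22
ee_pos: [379.9, 115.2, 13.9]
tcp_rot: [0.36, 3.119, 0.0]
force: [-0.4, 0.3, 3.3]
finger_gap: 0.362
grip_force: 40.0
```

Request:
step_arm(
  deltas=[
    [[0,0,0.5,0,0,0,1],[0,0,2,0,0,0,1],[0,0,3.5,0,0,0,1],[0,0,4,0,0,0,1],[0.5,-2,3.7,0,0,0,1]],
  ],
)

```text
clock: 19.63
ee_pos: [382.7, 97.1, 151.5]
tcp_rot: [-0.355, -3.12, -0.002]
force: [0.6, -0.4, -0.9]
finger_gap: 0.361
grip_force: 39.8
```

Request:
step_arm(
  deltas=[
    [[0.5,-4,0,0,0,-6.6,1],[0.5,-4,0,0,0,-6.6,1],[0.5,-4,0,0,0,-6.6,1],[0,-4,0,0,0,-6.6,1],[0,-4,0,0,0,-6.6,1]],
  ],
)

```text
clock: 20.05
ee_pos: [399.0, -106.2, 150.3]
tcp_rot: [1.239, 2.886, 0.0]
force: [0.9, 0.4, 0.2]
finger_gap: 0.364
grip_force: 39.8
```

Request:
step_arm(
  deltas=[
    [[0,-4,0,0,0,-6.6,1],[0,-4,0,0,0,-6.6,1],[2.5,-2.5,0,0,0,-6.6,1],[2.5,-2,0,0,0,-6.6,1],[2.5,-1,0,0,0,-6.6,1]],
  ],
)

```text
clock: 20.47
ee_pos: [474.8, -242.6, 150.0]
tcp_rot: [2.012, 2.411, -0.001]
force: [-0.6, -0.8, 0.4]
finger_gap: 0.36
grip_force: 39.9
```

Request:
step_arm(
  deltas=[
    [[2.5,0,0,0,0,-6.6,1],[2.5,0,0,0,0,-6.6,1],[1.3,0,0,0,0,0,1],[0,0,0,0,0,0,1],[0,0,0,0,0,0,1]],
  ],
)

```text
clock: 20.88
ee_pos: [537.1, -239.0, 149.3]
tcp_rot: [-2.265, -2.176, 0.001]
force: [0.8, 0.1, -0.4]
finger_gap: 0.367
grip_force: 39.9
```

Run:
```python
from h import *
from station import r
state(r)
for n in("side","top"):
  c=r.read_camera(n);print(blobs(c),blobs(c,150))
```

```text
t 20.9 pos [ 537.1 -239.   149.3] yawY -2.3 z [-0.001  0.001 -1.   ] F [ 0.8  0.1 -0.4] gap 0.37 grip 39.9 j [-0.56  0.37 -0.05  1.15 -0.    1.06]
[(110, [909.0, -380.0]), (182, [597.0, -271.0]), (224, [522.0, -341.0])] [(110, [816.0, -369.0]), (182, [534.0, -272.0]), (224, [467.0, -335.0])]
[(154, [480.0, 115.0])] [(154, [462.0, 105.0])]
```

Now lower it to the release height, TCP 14, and go back for A.

Request:
step_arm(
  deltas=[
    [[0,0,-3,0,0,0,1],[0,0,-3.5,0,0,0,1],[0,0,-3,0,0,0,1],[0,0,-2.5,0,0,0,1],[0,0,-1.5,0,0,0,1]],
  ],
)

```text
clock: 21.4
ee_pos: [534.2, -238.2, 12.0]
tcp_rot: [-2.264, -2.172, 0.002]
force: [0.8, 0.3, -0.5]
finger_gap: 0.362
grip_force: 39.9
```

Request:
step_arm(
  deltas=[
    [[0,0,0,0,0,0,1],[0,0,0,0,0,0,1],[0,0,0,0,0,0,0],[0,0,0,0,0,0,-0.1],[0,0,0.3,0,0,0,-0.1]],
  ],
)

```text
clock: 21.82
ee_pos: [537.8, -239.9, 19.0]
tcp_rot: [2.265, 2.174, 0.001]
force: [0.4, 0.1, 0.2]
finger_gap: 0.548
grip_force: 0.0
```

Request:
step_arm(
  deltas=[
    [[0,0,1,0,0,0,-0.1],[0,0,3,0,0,0,-0.1],[0,0,4,0,0,0,-0.2],[0,0,4,0,0,0,-0.2],[-2,0,2,0,0,0,-0.2]],
  ],
)

```text
clock: 22.23
ee_pos: [521.6, -241.1, 164.3]
tcp_rot: [2.257, 2.17, 0.005]
force: [1.1, -1.7, 0.1]
finger_gap: 0.602
grip_force: 0.0
```

Request:
step_arm(
  deltas=[
    [[-3,0,0,0,0,-4,-0.2],[-3,0,0,0,0,-4,-0.2],[-3,2,0,0,0,-4,-0.2],[-2.5,3,0,0,0,-4,-0.2],[0,4,0,0,0,-4,-0.2]],
  ],
)

```text
clock: 22.65
ee_pos: [398.4, -149.6, 158.7]
tcp_rot: [2.617, 1.737, -0.002]
force: [0.7, 0.5, -0.2]
finger_gap: 0.602
grip_force: 0.0
```

Request:
step_arm(
  deltas=[
    [[0,4,0,0,0,0,-0.2],[0,4,0,0,0,0,-0.2],[0,4,0,0,0,0,-0.2],[0,4,0,0,0,0,-0.2],[0,4,0,0,0,0,-0.2]],
  ],
)

```text
clock: 23.07
ee_pos: [402.2, 52.3, 159.4]
tcp_rot: [2.609, 1.747, 0.004]
force: [-0.2, -0.2, -0.3]
finger_gap: 0.599
grip_force: 0.0
```

Run:
```python
from h import *
from station import r
state(r)
for n in("side","top"):
  c=r.read_camera(n);print(blobs(c))
```

```text
t 23.1 pos [402.2  52.3 159.4] yawY -22.4 z [ 0.003 -0.    -1.   ] F [-0.2 -0.2 -0.3] gap 0.60 grip 0.0 j [-0.07  0.01 -0.47  1.08 -0.    1.89]
[(109, [909.0, -380.0]), (94, [471.0, 102.0]), (167, [523.0, -262.0]), (222, [522.0, -341.0])]
[(148, [527.0, -259.0]), (194, [525.0, -335.0])]
```

Request:
step_arm(
  deltas=[
    [[1,3,0,0,0,-1,-0.2],[3,3,0,0,0,0,-0.2],[3,2,0,0,0,0,-0.2],[2.2,0.2,-3,0,0,0,-0.2],[0,0,-3,0,0,0,-0.2]],
  ],
)

```text
clock: 23.58
ee_pos: [501.4, 133.3, 100.2]
tcp_rot: [2.619, 1.724, 0.016]
force: [0.8, -0.6, -0.6]
finger_gap: 0.598
grip_force: 0.0
```

Request:
step_arm(
  deltas=[
    [[0,0,-2,0,0,0,-0.2],[0,0,0,0,0,0,-0.2],[0,0,0,0,0,0,-0.2]],
  ],
)

```text
clock: 23.83
ee_pos: [493.0, 131.5, 77.7]
tcp_rot: [-2.625, -1.725, 0.003]
force: [-0.4, -0.1, 0.5]
finger_gap: 0.603
grip_force: 0.0
```

Run:
```python
from h import *
from station import r
state(r)
for n in("side","top"):
  c=r.read_camera(n);print(blobs(c))
```

```text
t 23.8 pos [493.  131.5  77.7] yawY -23.4 z [-0.002 -0.    -1.   ] F [-0.4 -0.1  0.5] gap 0.60 grip 0.0 j [ 0.1   0.28 -0.36  0.93 -0.    2.08]
[(110, [909.0, -380.0]), (168, [478.0, 114.0]), (168, [523.0, -262.0]), (218, [522.0, -341.0])]
[(146, [526.0, -260.0]), (195, [525.0, -336.0]), (94, [476.0, 105.0])]
```

Request:
step_arm(
  deltas=[
    [[0,0.1,-2.5,0,0,0,-0.2],[0,0.1,-2,0,0,0,-0.2],[0,0,-1.2,0,0,0,-0.2],[0,0,-0.6,0,0,0,-0.1],[0,0,0,0,0,0,0]],
  ],
)

```text
clock: 24.35
ee_pos: [493.9, 133.9, 15.1]
tcp_rot: [2.625, 1.725, 0.001]
force: [0.8, -0.9, -0.1]
finger_gap: 0.504
grip_force: 0.0
```

Request:
step_arm(
  deltas=[
    [[0,0,0,0,0,0,1],[0,0,0,0,0,0,1],[0,0,0,0,0,0,1],[0,0,0,0,0,0,1],[0,0,0,0,0,0,1]],
  ],
)

```text
clock: 24.77
ee_pos: [495.1, 134.1, 16.2]
tcp_rot: [2.624, 1.725, 0.004]
force: [0.0, -1.1, 6.6]
finger_gap: 0.359
grip_force: 40.3
```

Request:
step_arm(
  deltas=[
    [[0,0,0.5,0,0,0,1],[0,0,2,0,0,0,1],[-0.5,0,3.5,0,0,0,1],[-1,0,4,0,0,0,1],[-2.5,-1,3.5,0,0,0,1]],
  ],
)

```text
clock: 25.18
ee_pos: [457.3, 125.4, 150.4]
tcp_rot: [2.623, 1.726, 0.006]
force: [0.8, -0.3, 0.4]
finger_gap: 0.357
grip_force: 39.7
```

Request:
step_arm(
  deltas=[
    [[-3,-2,0,0,0,0,1],[-2.5,-3,0,0,0,4,1],[0,-4,0,0,0,4,1],[0,-4,0,0,0,4,1],[0,-4,0,0,0,4,1]],
  ],
)

```text
clock: 25.6
ee_pos: [399.5, -46.5, 148.6]
tcp_rot: [2.353, 2.079, 0.002]
force: [1.3, 0.5, -0.3]
finger_gap: 0.355
grip_force: 39.7
```

Request:
step_arm(
  deltas=[
    [[0,-4,0,0,0,4.4,1],[0,-4,0,0,0,0,1],[0,-4,0,0,0,0,1],[0,-4,0,0,0,0,1],[2.8,-2,0,0,0,0,1]],
  ],
)

```text
clock: 26.02
ee_pos: [424.7, -229.4, 148.2]
tcp_rot: [-2.285, -2.156, 0.003]
force: [0.6, -0.5, 0.3]
finger_gap: 0.36
grip_force: 39.8
```

Run:
```python
from h import *
from station import r
state(r)
```

```text
t 26.0 pos [ 424.7 -229.4  148.2] yawY -3.3 z [-0.002 -0.001 -1.   ] F [ 0.6 -0.5  0.3] gap 0.36 grip 39.8 j [-0.66  0.17 -0.32  1.08 -0.    0.97]
```

Request:
step_arm(
  deltas=[
    [[3,-0.3,0,0,0,0,1],[3,-0.3,0,0,0,0,1],[3,-0.3,0,0,0,0,1],[2.2,-0.2,0,0,0,0,1],[0,0,-1,0,0,0,1]],
  ],
)

```text
clock: 26.43
ee_pos: [545.2, -237.9, 139.3]
tcp_rot: [2.272, 2.16, 0.004]
force: [1.0, -0.2, -0.6]
finger_gap: 0.36
grip_force: 39.8
```

Request:
step_arm(
  deltas=[
    [[0,0,-3,0,0,0,1],[0,0,-3,0,0,0,1],[0,0,-2,0,0,0,1],[0,0,0,0,0,0,1],[0,0,0,0,0,0,1]],
  ],
)

```text
clock: 26.85
ee_pos: [538.5, -235.6, 56.8]
tcp_rot: [-2.276, -2.161, 0.001]
force: [-0.2, -0.6, 0.5]
finger_gap: 0.359
grip_force: 39.8
```

Run:
```python
from h import *
from station import r
state(r)
for n in("side","top"):
  c=r.read_camera(n);print(blobs(c))
```

```text
t 26.9 pos [ 538.5 -235.6   56.8] yawY -3.0 z [-0.003  0.002 -1.   ] F [-0.2 -0.6  0.5] gap 0.36 grip 39.8 j [-0.55  0.44 -0.19  0.95 -0.    1.07]
[(110, [909.0, -380.0]), (266, [534.0, -265.0]), (220, [522.0, -341.0])]
[]
```

Request:
step_arm(
  deltas=[
    [[0,-0.4,-1.5,0,0,0,1],[0,0,-1.3,0,0,0,1],[0,0,-0.3,0,0,0,1],[0,0,0,0,0,0,1],[0,0,0,0,0,0,0]],
  ],
)

```text
clock: 27.37
ee_pos: [540.8, -240.9, 28.1]
tcp_rot: [2.277, 2.162, 0.001]
force: [-0.2, -1.0, 1.0]
finger_gap: 0.483
grip_force: 0.0
```

Request:
step_arm(
  deltas=[
    [[0,0,0,0,0,0,-0.1],[0,0,0.3,0,0,0,-0.1],[0,0,1,0,0,0,-0.1],[0,0,3,0,0,0,-0.1],[0,0,3.5,0,0,0,0]],
  ],
)

```text
clock: 27.78
ee_pos: [538.4, -239.4, 104.4]
tcp_rot: [-2.275, -2.161, 0.002]
force: [0.3, -1.4, 0.1]
finger_gap: 0.5
grip_force: 0.0
```

Request:
step_arm(
  deltas=[
    [[0,0,4,0,0,0,0.2],[-2,2,2,0,0,0,0.2],[-3,3,0,0,0,0,0.2],[-3,3,0,0,0,0,0.2],[-3,3,0,0,0,0,0.2]],
  ],
)

```text
clock: 28.2
ee_pos: [431.0, -131.4, 166.2]
tcp_rot: [2.277, 2.161, 0.002]
force: [0.5, 0.5, 0.4]
finger_gap: 0.401
grip_force: 0.0
```

Request:
step_arm(
  deltas=[
    [[-2,3,0,0,0,0,0.2],[0,4,0,0,0,0,0.2],[0,4,0,0,0,0,0.2],[0,0,0,0,0,0,0.2]],
  ],
)

```text
clock: 28.53
ee_pos: [410.3, -16.3, 166.1]
tcp_rot: [-2.27, -2.171, -0.004]
force: [-0.5, -1.3, -0.5]
finger_gap: 0.397
grip_force: 0.0
```

```bash
cat >> h.py <<'E'
def fins(c,zs=88):
    """dark fin pixels near the expected axes -> world pts at mid fin height; image mask of dark"""
    im=c["image"];g=im.max(2);out=[]
    for nm,p in(("front",(463,-296)),("back",(601,-303))):
        u,v=pix(c,[p[0],p[1],zs])[0]
        m=np.zeros(g.shape,np.uint8);v0,u0=int(round(v)),int(round(u))
        m[v0-9:v0+10,u0-9:u0+10]=(g[v0-9:v0+10,u0-9:u0+10]<70)*255
        k,l,s,ce=cv2.connectedComponentsWithStats(m)
        if k<2: out.append((nm,None));continue
        i=1+np.argmax(s[1:,4]);vv,uu=np.nonzero(l==i)
        W=world(c,np.c_[uu,vv],zs+6)[:,:2].astype(np.float32)
        d=cv2.fitLine(W,cv2.DIST_L2,0,.01,.01).ravel()
        out.append((nm,len(W),W.mean(0).round(0).tolist(),"dir deg %.0f"%np.degrees(np.arctan2(d[1],d[0]))))
    return out
E
python3 - <<'E'
from h import *
from station import r
state(r)
ims=[]
for n in("side","top"):
  c=r.read_camera(n);print(blobs(c),fins(c));P=cloud(c)
  hsv=cv2.cvtColor(c["image"],cv2.COLOR_RGB2HSV);m=(cv2.inRange(hsv,(100,140,50),(120,255,255))>0)&(P[...,1]<-200)&(P[...,0]<650)
  if m.any(): print("bin z",np.percentile(P[m],[5,50,95],axis=0).round(0).tolist())
  u,v=pix(c,[532,-300,70])[0].astype(int)
  ims.append(cv2.resize(c["image"][max(v-40,0):v+40,u-48:u+52,::-1],None,fx=4,fy=4,interpolation=cv2.INTER_CUBIC))
cv2.imwrite("pics/g7.png",np.hstack(ims))
E
```

```text
t 28.5 pos [410.3 -16.3 166.1] yawY -2.5 z [ 0.002  0.002 -1.   ] F [-0.5 -1.3 -0.5] gap 0.40 grip 0.0 j [-0.24  0.02 -0.44  1.1   0.    1.38]
[(111, [909.0, -380.0]), (227, [527.0, -263.0]), (220, [522.0, -341.0])] [('front', 39, [463.0, -296.0], 'dir deg 31'), ('back', 36, [594.0, -308.0], 'dir deg 42')]
bin z [[504.0, -366.0, 20.0], [522.0, -288.0, 40.0], [542.0, -239.0, 46.0]]
[(192, [528.0, -261.0]), (194, [525.0, -335.0])] [('front', 28, [466.0, -291.0], 'dir deg 38'), ('back', 33, [598.0, -304.0], 'dir deg 48')]
bin z [[501.0, -361.0, 23.0], [526.0, -308.0, 41.0], [546.0, -233.0, 46.0]]
```

View pics/g7.png

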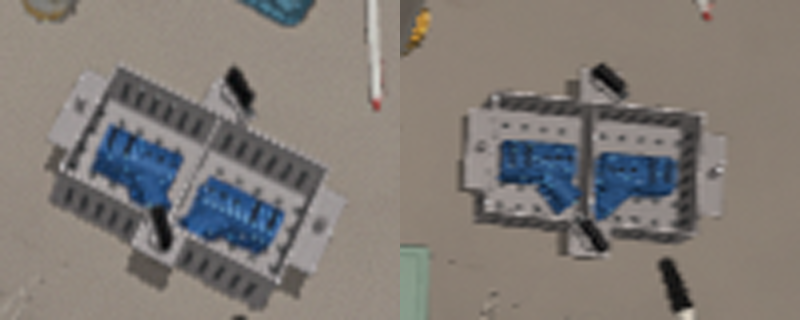

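All four splints are in their compartments. The catches are at about 0.9 (front) and 0.75 (back), so I'll open both, front first.

Request:
step_arm(
  deltas=[
    [[0,-3.5,0,0,0,-6.5,0.2],[0,-3.5,0,0,0,-6.5,0.2],[0,-3.5,0,0,0,-6.5,0.2],[1,-3.5,-0.5,0,0,-6.5,0.2],[1,-3.5,-1,0,0,-6.5,0.2]],
  ],
  newtons=25,
)

```text
clock: 29.05
ee_pos: [432.2, -200.9, 151.3]
tcp_rot: [2.795, 1.426, 0.003]
force: [0.9, 0.0, 0.4]
finger_gap: 0.4
grip_force: 0.0
```

Request:
step_arm(
  deltas=[
    [[1,-3.5,-1,0,0,-6.5,0.2],[1,-3.5,-1,0,0,-6.5,0.2],[1.4,-3.4,-1,0,0,-7,0.2],[0,0,0,0,0,0,0.2],[0,0,0,0,0,0,0.2]],
  ],
)

```text
clock: 29.47
ee_pos: [464.8, -304.1, 118.5]
tcp_rot: [-3.001, -0.926, 0.002]
force: [0.5, -0.4, 0.2]
finger_gap: 0.402
grip_force: 0.0
```

Run:
```python
from h import *
from station import r
state(r)
c=np.load("top0.npz");d=np.load("side0.npz")
for nm,c in(("top",c),("side",d)):
  hsv=cv2.cvtColor(c["image"],cv2.COLOR_RGB2HSV);P=cloud(c)
  m=cv2.inRange(hsv,(18,130,120),(32,255,255))
  k,l,s,ce=cv2.connectedComponentsWithStats(m)
  print(nm,[(world(c,ce[i],59)[0].round(0).tolist(),int(s[i,4])) for i in range(1,k) if s[i,4]>15])
```

```text
t 29.5 pos [ 464.8 -304.1  118.5] yawY -55.7 z [-0.001  0.001 -1.   ] F [ 0.5 -0.4  0.2] gap 0.40 grip 0.0 j [-0.72  0.33 -0.19  1.06 -0.    1.82]
top [([958.0, -391.0, 59.0], 108), ([644.0, -148.0, 59.0], 18)]
side [([952.0, -394.0, 59.0], 124), ([895.0, -490.0, 59.0], 318), ([848.0, -490.0, 59.0], 34), ([645.0, -136.0, 59.0], 135)]
```

Request:
step_arm(
  deltas=[
    [[0,0.9,-1,0,0,0,0.2],[0,0,-2,0,0,0,0.2],[0,0,-1,0,0,0,0.2],[0,0,-0.3,0,0,0,0.2],[0,0,0,0,0,0,0.2]],
  ],
)

```text
clock: 29.88
ee_pos: [464.8, -291.4, 76.3]
tcp_rot: [-2.999, -0.933, 0.001]
force: [0.7, -0.2, 0.5]
finger_gap: 0.402
grip_force: 0.0
```

Request:
step_arm(
  deltas=[
    [[0,0,0,0,0,0,1],[0,0,0,0,0,0,1],[0,0,0,0,0,0,1],[0,0,0,0,0,0,1],[0,0,0,0,0,0,1]],
  ],
)

```text
clock: 30.3
ee_pos: [467.8, -294.9, 78.2]
tcp_rot: [2.994, 0.93, 0.004]
force: [2.9, -5.3, -2.8]
finger_gap: 0.08
grip_force: 29.9
```

Request:
step_arm(
  deltas=[
    [[0.1,-0.2,0,0,0,4,1],[0,0,0,0,0,6,1],[0,0,0,0,0,6,1],[0,0,0,0,0,6,1],[0,0,0,0,0,6,1]],
  ],
)

```text
clock: 30.72
ee_pos: [466.7, -294.0, 78.1]
tcp_rot: [2.68, 1.637, 0.0]
force: [-3.3, 2.4, 6.0]
finger_gap: 0.079
grip_force: 31.0
```

Request:
step_arm(
  deltas=[
    [[0,0,0,0,0,6,1],[0,0,0,0,0,6,1],[0,0,0,0,0,5,1],[0,0,0,0,0,4,1],[0,0,0,0,0,0,1]],
  ],
)

```text
clock: 31.13
ee_pos: [465.5, -293.7, 78.1]
tcp_rot: [-2.339, -2.096, 0.002]
force: [-5.1, 2.3, 7.6]
finger_gap: 0.082
grip_force: 31.2
```

Run:
```python
from h import *
from station import r
state(r);print(r.get_obs()["moment"])
```

```text
t 31.1 pos [ 465.5 -293.7   78.1] yawY -6.3 z [-0.002 -0.    -1.   ] F [-5.1  2.3  7.6] gap 0.08 grip 31.2 j [-0.71  0.35 -0.26  0.96 -0.    0.97]
[0.48245166 1.24049373 0.01763812]
```

Request:
step_arm(
  deltas=[
    [[0,0,0,0,0,0,0.2],[0,0,0,0,0,0,0.2],[0,0,1,0,0,0,0.2],[0,0,3,0,0,0,0.2],[2,-0.2,2,0,0,-5,0.2]],
  ],
)

```text
clock: 31.55
ee_pos: [484.3, -295.3, 138.5]
tcp_rot: [-2.432, -1.985, 0.002]
force: [1.3, -0.4, 0.4]
finger_gap: 0.397
grip_force: 0.0
```

Request:
step_arm(
  deltas=[
    [[3.5,-0.2,0,0,0,-7,0.2],[3.5,-0.2,0,0,0,-7,0.2],[3,-0.2,0,0,0,-7,0.2],[1.7,-0.2,0,0,0,-7,0.2],[0,0,0,0,0,-6,0.2]],
  ],
)

```text
clock: 31.97
ee_pos: [607.6, -304.3, 136.9]
tcp_rot: [2.907, 1.184, 0.004]
force: [-0.2, 0.1, -0.0]
finger_gap: 0.397
grip_force: 0.0
```

Request:
step_arm(
  deltas=[
    [[0,0,0,0,0,0,0.2],[0,0,0,0,0,0,0.2]],
  ],
)

```text
clock: 32.13
ee_pos: [603.8, -303.9, 136.8]
tcp_rot: [2.905, 1.195, -0.0]
force: [-1.0, -0.1, -0.5]
finger_gap: 0.401
grip_force: 0.0
```

Run:
```python
from h import *
from station import r
state(r)
c=r.read_camera("side");print(fins(c));c=r.read_camera("top");print(fins(c))
```

```text
t 32.1 pos [ 603.8 -303.9  136.8] yawY -45.3 z [ 0. -0. -1.] F [-1.  -0.1 -0.5] gap 0.40 grip 0.0 j [-0.58  0.54  0.19  1.22 -0.    1.78]
[('front', 47, [461.0, -292.0], 'dir deg 84'), ('back', 54, [594.0, -307.0], 'dir deg 41')]
[('front', None), ('back', None)]
```

Request:
step_arm(
  deltas=[
    [[-0.2,0,-2,0,0,0,0.2],[0,0,-2.5,0,0,0,0.2],[0,0,-1.2,0,0,0,0.2],[0,0,-0.3,0,0,0,0.2],[0,0,0,0,0,0,0.2]],
  ],
)

```text
clock: 32.65
ee_pos: [600.4, -303.6, 75.9]
tcp_rot: [-2.905, -1.191, 0.002]
force: [0.2, -0.1, 0.1]
finger_gap: 0.398
grip_force: 0.0
```

Request:
step_arm(
  deltas=[
    [[0,0,0,0,0,0,1],[0,0,0,0,0,0,1],[0,0,0,0,0,0,1],[0,0,0,0,0,0,1],[0,0,0,0,0,0,1]],
  ],
)

```text
clock: 33.07
ee_pos: [602.3, -304.4, 78.3]
tcp_rot: [2.905, 1.19, 0.002]
force: [-0.8, 0.5, 5.9]
finger_gap: 0.082
grip_force: 28.0
```

Request:
step_arm(
  deltas=[
    [[0,0,0,0,0,4,1],[0,0,0,0,0,6,1],[0,0,0,0,0,6,1],[0,0,0,0,0,6,1],[0,0,0,0,0,6,1]],
  ],
)

```text
clock: 33.48
ee_pos: [602.7, -304.6, 78.3]
tcp_rot: [2.526, 1.863, 0.002]
force: [0.3, 0.8, 6.5]
finger_gap: 0.086
grip_force: 27.9
```

Request:
step_arm(
  deltas=[
    [[0,0,0,0,0,6,1],[0,0,0,0,0,4,1],[0,0,0,0,0,2,1],[0,0,0,0,0,0,1]],
  ],
)

```text
clock: 33.82
ee_pos: [602.9, -304.6, 78.3]
tcp_rot: [2.32, 2.113, 0.002]
force: [-0.4, 0.5, 5.4]
finger_gap: 0.082
grip_force: 27.9
```

Run:
```python
from h import *
from station import r
state(r)
```

```text
t 33.8 pos [ 602.9 -304.6   78.3] yawY -5.4 z [ 0.003 -0.002 -1.   ] F [-0.4  0.5  5.4] gap 0.08 grip 27.9 j [-0.59  0.57  0.09  1.09  0.    1.08]
```

Request:
step_arm(
  deltas=[
    [[0,0,0,0,0,0,0.2],[0,0,0,0,0,0,0.2],[0,0,1,0,0,0,0.2],[0,0,3.5,0,0,0,0.2],[-2,0.5,4,0,0,0,0.2]],
  ],
)

```text
clock: 34.23
ee_pos: [583.5, -299.1, 156.9]
tcp_rot: [-2.321, -2.111, 0.001]
force: [-0.0, -1.3, -0.2]
finger_gap: 0.399
grip_force: 0.0
```

Run:
```python
from h import *
rows=[]
for n in("top","side"):
  c=np.load(n+"0.npz")
  a=ortho(c,375,515,290,535,27,1.6);b=ortho(c,465,605,-420,-175,87,1.6)
  rows.append(np.hstack([a,b]))
cv2.imwrite("pics/g8.png",np.vstack(rows))
print(rows[0].shape)
```

```text
(224, 784, 3)
```

View pics/g8.png

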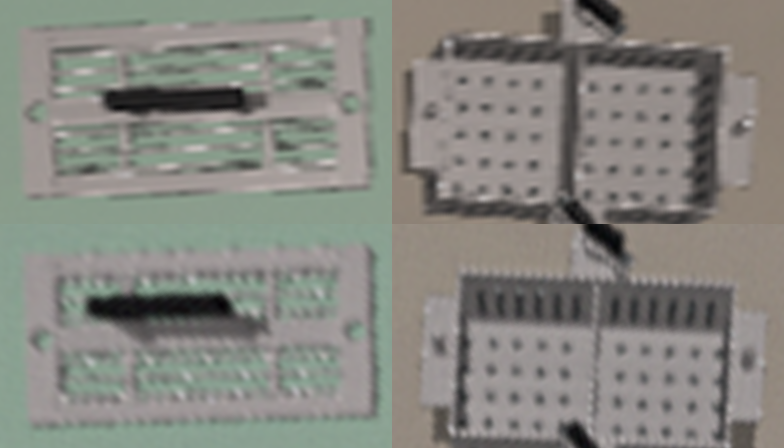

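Cover holes are at (36,112) and (351,102) in the top rectified view, giving the cover centre at about (447,413), yaw +1.8°. The grips on the two catches put the basket centre at (534.0,−300.2), yaw −2.9°, in robot coordinates. Next I'll fetch the cover.

Request:
step_arm(
  deltas=[
    [[-3.4,1,0,0,0,1,0.2],[-3.4,1,0,0,0,1,0.2],[-3.4,1,0,0,0,1,0.2],[-3.4,1,0,0,0,1,0.2],[-3.4,1,0,0,0,1,0.2]],
  ],
  newtons=100,
)

```text
clock: 34.65
ee_pos: [411.6, -248.8, 159.1]
tcp_rot: [2.229, 2.213, -0.0]
force: [0.2, -0.1, 0.4]
finger_gap: 0.404
grip_force: 0.0
```

Request:
step_arm(
  deltas=[
    [[0,4,0,0,0,2,0.2],[0,4,0,0,0,0,0.2],[0,4,0,0,0,0,0.2],[0,4,0,0,0,0,0.2],[0,4,0,0,0,0,0.2]],
  ],
)

```text
clock: 35.07
ee_pos: [412.7, -48.0, 159.5]
tcp_rot: [2.192, 2.249, 0.001]
force: [0.7, 0.5, 0.7]
finger_gap: 0.402
grip_force: 0.0
```

Request:
step_arm(
  deltas=[
    [[0,4,0,0,0,0,0.2],[0,4,0,0,0,0,0.2],[0,4,0,0,0,0,0.2],[0,4,0,0,0,0,0.2],[0,4,0,0,0,0,0.2]],
  ],
)

```text
clock: 35.48
ee_pos: [412.9, 152.6, 159.6]
tcp_rot: [2.191, 2.25, 0.002]
force: [1.6, -0.3, -0.5]
finger_gap: 0.4
grip_force: 0.0
```

Request:
step_arm(
  deltas=[
    [[0.5,4,0,0,0,0,0.2],[0.7,4,0,0,0,0,0.2],[0.7,4,0,0,0,0,0.2],[0.7,4,0,0,0,0,0.2],[0.7,4,0,0,0,0,0.2]],
  ],
)

```text
clock: 35.9
ee_pos: [446.0, 352.9, 159.3]
tcp_rot: [2.19, 2.251, 0.001]
force: [1.4, 0.3, -0.1]
finger_gap: 0.402
grip_force: 0.0
```

Run:
```python
from h import *
from station import r
state(r)
```

```text
t 35.9 pos [446.  352.9 159.3] yawY 1.6 z [ 0.001  0.    -1.   ] F [ 1.4  0.3 -0.1] gap 0.40 grip 0.0 j [ 0.53  0.32 -0.09  1.16 -0.    2.07]
```

Request:
step_arm(
  deltas=[
    [[0.1,3,0,0,0,0,0.2],[0.1,2.95,-2,0,0,0,0.2],[0,0,-3,0,0,0,0.2],[0,0,-3,0,0,0,0.2],[0,0,-2,0,0,0,0.2]],
  ],
)

```text
clock: 36.32
ee_pos: [446.8, 410.3, 56.3]
tcp_rot: [-2.19, -2.252, 0.004]
force: [-0.6, 0.7, -0.3]
finger_gap: 0.4
grip_force: 0.0
```

Request:
step_arm(
  deltas=[
    [[0,0,-1.5,0,0,0,0.2],[0,0,0,0,0,0,0.2],[0,0,0,0,0,0,0.2],[0,0,0,0,0,0,0.2]],
  ],
)

```text
clock: 36.65
ee_pos: [448.9, 410.6, 45.0]
tcp_rot: [2.191, 2.251, 0.003]
force: [0.8, 0.4, -0.6]
finger_gap: 0.401
grip_force: 0.0
```

Run:
```python
from h import *
from station import r
state(r)
```

```text
t 36.6 pos [448.9 410.6  45. ] yawY 1.5 z [ 0.002  0.001 -1.   ] F [ 0.8  0.4 -0.6] gap 0.40 grip 0.0 j [ 0.61  0.48 -0.15  0.94 -0.    2.15]
```

Request:
step_arm(
  deltas=[
    [[0,0,0,0,0,0,1],[0,0,0,0,0,0,1],[0,0,0,0,0,0,1],[0,0,0,0,0,0,1],[0,0,0,0,0,0,1]],
  ],
)

```text
clock: 37.07
ee_pos: [449.3, 410.8, 45.7]
tcp_rot: [2.191, 2.25, 0.005]
force: [-0.0, -1.0, 5.8]
finger_gap: 0.11
grip_force: 98.9
```

Run:
```python
from h import *
from station import r
state(r)
```

```text
t 37.1 pos [449.3 410.8  45.7] yawY 1.5 z [ 0.003  0.002 -1.   ] F [-0.  -1.   5.8] gap 0.11 grip 98.9 j [ 0.61  0.48 -0.15  0.94 -0.    2.15]
```

Request:
step_arm(
  deltas=[
    [[0,0,0.5,0,0,0,1],[0,0,1.5,0,0,0,1],[0,0,2.5,0,0,0,1],[0,0,3,0,0,0,1],[-0.3,-0.5,3,0,0,0,1]],
  ],
)

```text
clock: 37.48
ee_pos: [444.7, 405.1, 149.1]
tcp_rot: [-2.191, -2.251, 0.002]
force: [0.0, -0.2, -1.9]
finger_gap: 0.112
grip_force: 97.9
```

Request:
step_arm(
  deltas=[
    [[-0.5,-1.5,1,0,0,0,1],[-0.5,-2.5,0,0,0,0,1],[-0.5,-3,0,0,0,0,1],[-0.5,-3,0,0,0,0,1],[-0.5,-3,0,0,0,0,1]],
  ],
)

```text
clock: 37.9
ee_pos: [419.3, 273.9, 158.7]
tcp_rot: [2.191, 2.252, -0.0]
force: [1.4, 0.3, -2.5]
finger_gap: 0.115
grip_force: 98.0
```

Request:
step_arm(
  deltas=[
    [[-0.5,-3,0,0,0,0,1],[-0.3,-3,0,0,0,0,1],[0,-3,0,0,0,0,1],[0,-3,0,0,0,0,1],[0,-3,0,0,0,0,1]],
  ],
)

```text
clock: 38.32
ee_pos: [411.4, 123.8, 158.9]
tcp_rot: [2.191, 2.251, 0.0]
force: [0.3, 0.0, -1.7]
finger_gap: 0.112
grip_force: 98.0
```

Request:
step_arm(
  deltas=[
    [[0,-3,0,0,0,0,1],[0,-3,0,0,0,0,1],[0,-3,0,0,0,0,1],[0,-3,0,0,0,0,1],[0,-3,0,0,0,0,1]],
  ],
)

```text
clock: 38.73
ee_pos: [411.5, -26.2, 158.9]
tcp_rot: [2.191, 2.251, 0.0]
force: [1.0, -0.4, -3.4]
finger_gap: 0.117
grip_force: 98.0
```

Run:
```python
from h import *
from station import r
state(r)
```

```text
t 38.7 pos [411.5 -26.2 158.9] yawY 1.5 z [ 0. -0. -1.] F [ 1.  -0.4 -3.4] gap 0.12 grip 98.0 j [-0.26  0.03 -0.45  1.09  0.    1.29]
```

Request:
step_arm(
  deltas=[
    [[0,-3,0,0,0,0,1],[0,-3,0,0,0,0,1],[0,-3,0,0,0,0,1],[0,-3,0,0,0,0,1],[0,-3,0,0,0,0,1]],
  ],
)

```text
clock: 39.15
ee_pos: [411.5, -176.2, 158.9]
tcp_rot: [2.192, 2.251, 0.0]
force: [0.4, 0.5, -2.4]
finger_gap: 0.112
grip_force: 98.0
```

Request:
step_arm(
  deltas=[
    [[0,-3,0,0,0,0,1],[1.5,-2.5,0,0,0,-0.9,1],[2.5,-2,0,0,0,-0.9,1],[2.5,-2,0,0,0,-0.9,1],[2.5,-1.5,0,0,0,-0.9,1]],
  ],
)

```text
clock: 39.57
ee_pos: [502.6, -286.8, 158.7]
tcp_rot: [2.264, 2.178, -0.0]
force: [0.1, -0.4, -1.6]
finger_gap: 0.111
grip_force: 98.1
```

Request:
step_arm(
  deltas=[
    [[2,-1,0,0,0,-0.8,1],[1.2,-0.5,0,0,0,0,1],[0,0,0,0,0,0,1],[0,0,0,0,0,0,1]],
  ],
)

```text
clock: 39.9
ee_pos: [533.8, -299.7, 158.0]
tcp_rot: [-2.275, -2.164, 0.0]
force: [0.4, 0.2, -2.4]
finger_gap: 0.109
grip_force: 98.2
```

Run:
```python
from h import *
from station import r
state(r)
for n in("side","top"): print(fins(r.read_camera(n)))
```

```text
t 39.9 pos [ 533.8 -299.7  158. ] yawY -2.9 z [-0.001  0.001 -1.   ] F [ 0.4  0.2 -2.4] gap 0.11 grip 98.2 j [-0.64  0.41  0.03  1.19 -0.    0.98]
[('front', 56, [461.0, -292.0], 'dir deg 90'), ('back', 290, [598.0, -304.0], 'dir deg -6')]
[('front', None), ('back', 43, [605.0, -310.0], 'dir deg -62')]
```

Request:
step_arm(
  deltas=[
    [[0,-0.2,-1.5,0,0,0,1],[0,0,-1.5,0,0,0,1],[0,0,-1,0,0,0,1],[0,0,0,0,0,0,1],[0,0,0,0,0,0,1]],
  ],
)

```text
clock: 40.42
ee_pos: [533.1, -301.1, 118.4]
tcp_rot: [-2.275, -2.164, 0.0]
force: [-0.0, 0.3, -1.8]
finger_gap: 0.112
grip_force: 98.1
```

Run:
```python
from h import *
from station import r
state(r)
ims=[]
for n in("side","top"):
  c=r.read_camera(n)
  u,v=pix(c,[534,-300,90])[0].astype(int)
  ims.append(cv2.resize(c["image"][max(v-40,0):v+40,u-50:u+50,::-1],None,fx=4,fy=4,interpolation=cv2.INTER_CUBIC))
  np.savez(n+"9.npz",**c)
cv2.imwrite("pics/g9.png",np.hstack(ims))
```

```text
t 40.4 pos [ 533.1 -301.1  118.4] yawY -2.9 z [-0.001  0.001 -1.   ] F [-0.   0.3 -1.8] gap 0.11 grip 98.1 j [-0.65  0.43 -0.03  1.11  0.    0.98]
```

View pics/g9.png

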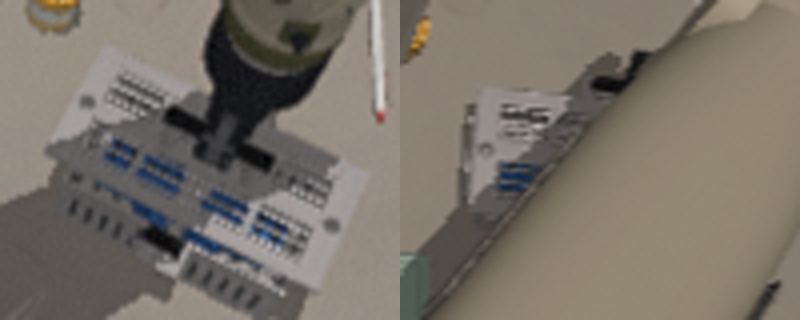

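Run:
```python
from h import *
c=np.load("side9.npz");u,v=pix(c,[534,-300,90])[0].astype(int)
o=np.array([u-50,max(v-40,0)])
L,R=o+np.array([87,102])/4,o+np.array([331,226])/4
w=world(c,[L,R],99.7);print(w.round(1),w.mean(0).round(1))
s=np.load("side0.npz")
# pin marks in side0 ortho z=87 (605-v/1.6, -175-u/1.6) -> pixel -> plane 67/77
p=pix(s,[[605-120/1.6,-175-46/1.6,87],[605-136/1.6,-175-356/1.6,87]])
for z in(67,77,87): print(z,world(s,p,z).round(1).tolist(),world(s,p,z).mean(0).round(1))
c=np.load("top9.npz");u,v=pix(c,[534,-300,90])[0].astype(int)
o=np.array([u-50,max(v-40,0)]);print("top L",world(c,o+np.array([87,149])/4,99.7).round(1))
```

```text
[[ 534.9 -204.    99.7]
 [ 524.3 -399.6   99.7]] [ 529.6 -301.8   99.7]
67 [[540.2, -202.5, 67.0], [530.0, -399.7, 67.0]] [ 535.1 -301.1   67. ]
77 [[535.1, -203.1, 77.0], [525.0, -398.6, 77.0]] [ 530.1 -300.9   77. ]
87 [[530.0, -203.8, 87.0], [520.0, -397.5, 87.0]] [ 525.  -300.6   87. ]
top L [[ 536.6 -203.3   99.7]]
```

Request:
step_arm(
  deltas=[
    [[0.1,0.03,0,0,0,0,1],[0,0,-0.5,0,0,0,1],[0,0,-0.4,0,0,0,1],[0,0,-0.4,0,0,0,1],[0,0,0,0,0,0,1]],
  ],
)

```text
clock: 40.93
ee_pos: [534.5, -301.1, 104.3]
tcp_rot: [-2.275, -2.164, 0.0]
force: [-0.1, 0.7, -2.9]
finger_gap: 0.111
grip_force: 98.2
```

Request:
step_arm(
  deltas=[
    [[0,0,-0.4,0,0,0,1],[0,0,-0.3,0,0,0,1],[0,0,0,0,0,0,1]],
  ],
)

```text
clock: 41.18
ee_pos: [534.7, -301.3, 97.7]
tcp_rot: [-2.275, -2.164, 0.0]
force: [-0.3, 0.3, -2.9]
finger_gap: 0.11
grip_force: 98.2
```

Run:
```python
from h import *
from station import r
state(r);print(r.get_obs()["moment"].round(2))
```

```text
t 41.2 pos [ 534.7 -301.3   97.7] yawY -2.9 z [-0.001  0.001 -1.   ] F [-0.3  0.3 -2.9] gap 0.11 grip 98.2 j [-0.64  0.45 -0.06  1.06  0.    0.98]
[-0.01  0.03 -0.03]
```

Request:
step_arm(
  deltas=[
    [[0,0,-0.3,0,0,0,1],[0,0,-0.3,0,0,0,1],[0,0,0,0,0,0,1]],
  ],
)

```text
clock: 41.43
ee_pos: [534.8, -301.3, 91.9]
tcp_rot: [-2.276, -2.165, 0.0]
force: [-0.5, -0.3, -2.6]
finger_gap: 0.113
grip_force: 98.2
```

Request:
step_arm(
  deltas=[
    [[0,0,-0.1,0,0,0,1],[0,0,0,0,0,0,1]],
  ],
)

```text
clock: 41.6
ee_pos: [535.1, -301.5, 91.5]
tcp_rot: [-2.276, -2.165, -0.0]
force: [-0.2, -0.3, -3.3]
finger_gap: 0.11
grip_force: 98.2
```

Request:
step_arm(
  deltas=[
    [[0,0,-0.1,0,0,0,1],[0,0,0,0,0,0,1]],
  ],
)

```text
clock: 41.77
ee_pos: [535.3, -301.7, 90.8]
tcp_rot: [2.276, 2.165, 0.0]
force: [0.3, -1.1, -2.4]
finger_gap: 0.107
grip_force: 98.3
```

Request:
step_arm(
  deltas=[
    [[0,0,-0.1,0,0,0,1],[0,0,0,0,0,0,1]],
  ],
)

```text
clock: 41.93
ee_pos: [535.3, -301.7, 90.7]
tcp_rot: [2.275, 2.165, 0.0]
force: [-1.9, 0.9, 4.6]
finger_gap: 0.108
grip_force: 99.1
```

Request:
step_arm(
  deltas=[
    [[0,0,-0.1,0,0,0,1],[0,0,0,0,0,0,1]],
  ],
)

```text
clock: 42.1
ee_pos: [535.3, -301.7, 90.7]
tcp_rot: [2.275, 2.164, 0.0]
force: [-3.6, 2.1, 10.0]
finger_gap: 0.112
grip_force: 100.0
```

Run:
```python
from h import *
from station import r
state(r);print(r.get_obs()["moment"].round(2))
```

```text
t 42.1 pos [ 535.3 -301.7   90.7] yawY -2.9 z [ 0.001 -0.001 -1.   ] F [-3.6  2.1 10. ] gap 0.11 grip 100.0 j [-0.64  0.45 -0.07  1.04 -0.    0.98]
[ 0.48  0.8  -0.  ]
```

The cover is seated; contact came at exactly the predicted height. I'll release it and lock the front catch.

Request:
step_arm(
  deltas=[
    [[0,0,0.1,0,0,0,0.2],[0,0,0,0,0,0,0.2],[0,0,0,0,0,0,0.2],[0,0,0,0,0,0,0.2],[0,0,1,0,0,0,0.2]],
  ],
  newtons=30,
)

```text
clock: 42.52
ee_pos: [533.9, -300.7, 97.7]
tcp_rot: [-2.273, -2.163, 0.001]
force: [-1.1, -0.4, -0.3]
finger_gap: 0.401
grip_force: 0.0
```

Request:
step_arm(
  deltas=[
    [[0,0,2.5,0,0,0,0.2],[0,0,3,0,0,0,0.2],[-2,0.1,1,0,0,-1,0.2],[-3,0.2,0,0,0,-1,0.2],[-2,0.2,0,0,0,-1,0.2]],
  ],
)

```text
clock: 42.93
ee_pos: [464.4, -296.8, 166.3]
tcp_rot: [2.331, 2.103, -0.0]
force: [-0.5, 0.8, -0.4]
finger_gap: 0.396
grip_force: 0.0
```

Request:
step_arm(
  deltas=[
    [[0,0,0,0,0,0,0.2],[0,0,0,0,0,0,0.2]],
  ],
)

```text
clock: 43.1
ee_pos: [464.6, -296.7, 165.6]
tcp_rot: [2.332, 2.103, 0.0]
force: [0.5, -0.2, -0.4]
finger_gap: 0.396
grip_force: 0.0
```

Run:
```python
from h import *
from station import r
state(r)
print(fins(r.read_camera("side")))
```

```text
t 43.1 pos [ 464.6 -296.7  165.6] yawY -5.9 z [ 0.001 -0.001 -1.   ] F [ 0.5 -0.2 -0.4] gap 0.40 grip 0.0 j [-0.71  0.29 -0.12  1.16  0.    0.96]
[('front', 58, [460.0, -293.0], 'dir deg 88'), ('back', 203, [590.0, -304.0], 'dir deg -52')]
```

Request:
step_arm(
  deltas=[
    [[0,0,-3,0,0,0,0.2],[0,0,-3,0,0,0,0.2],[0,0,-1.7,0,0,0,0.2],[0,0,-1,0,0,0,0.2],[0,0,0,0,0,0,0.2]],
  ],
)

```text
clock: 43.57
ee_pos: [464.6, -295.6, 75.2]
tcp_rot: [-2.328, -2.103, 0.001]
force: [-0.3, 0.5, -0.1]
finger_gap: 0.403
grip_force: 0.0
```

Request:
step_arm(
  deltas=[
    [[0,0,0,0,0,0,0.2],[0,0,0,0,0,0,1],[0,0,0,0,0,0,1],[0,0,0,0,0,0,1],[0,0,0,0,0,0,1]],
  ],
)

```text
clock: 43.98
ee_pos: [465.2, -297.3, 79.2]
tcp_rot: [2.331, 2.103, -0.001]
force: [-4.3, 0.3, 6.1]
finger_gap: 0.082
grip_force: 32.9
```

Request:
step_arm(
  deltas=[
    [[0,0,0,0,0,-4,1],[0,0,0,0,0,-6.5,1],[0,0,0,0,0,-6.5,1],[0,0,0,0,0,-6.5,1],[0,0,0,0,0,-6.5,1]],
  ],
)

```text
clock: 44.4
ee_pos: [465.1, -297.3, 79.2]
tcp_rot: [2.8, 1.421, -0.001]
force: [-3.9, 0.0, 5.7]
finger_gap: 0.081
grip_force: 32.9
```

Request:
step_arm(
  deltas=[
    [[0,0,0,0,0,-6.5,1],[0,0,0,0,0,-6.5,1],[0,0,0,0,0,-6.5,1],[0,0,0,0,0,-6.5,1],[0,0,0,0,0,-6.5,1]],
  ],
)

```text
clock: 44.82
ee_pos: [465.0, -297.2, 79.2]
tcp_rot: [3.086, 0.58, -0.0]
force: [-4.6, 0.9, 7.1]
finger_gap: 0.078
grip_force: 33.0
```

Request:
step_arm(
  deltas=[
    [[0,0,0,0,0,-6.5,1],[0,0,0,0,0,-6.5,1],[0,0,0,0,0,-4,1],[0,0,0,0,0,-3,1],[0,0,0,0,0,0,1]],
  ],
)

```text
clock: 45.23
ee_pos: [464.9, -297.1, 79.2]
tcp_rot: [3.14, 0.041, 0.0]
force: [-3.9, -0.5, 6.6]
finger_gap: 0.083
grip_force: 33.0
```

Run:
```python
from h import *
from station import r
state(r);print(r.get_obs()["moment"].round(2))
```

```text
t 45.2 pos [ 464.9 -297.1   79.2] yawY -88.5 z [ 0.    -0.002 -1.   ] F [-3.9 -0.5  6.6] gap 0.08 grip 33.0 j [-0.71  0.35 -0.26  0.96 -0.    2.4 ]
[ 0.09  0.87 -0.05]
```

Request:
step_arm(
  deltas=[
    [[0,0,0,0,0,-2.5,1],[0,0,0,0,0,-2,1],[0,0,0,0,0,-1.5,1],[0,0,0,0,0,-1.5,1],[0,0,0,0,0,0,1]],
  ],
)

```text
clock: 45.65
ee_pos: [464.9, -297.1, 79.2]
tcp_rot: [3.136, -0.161, 0.0]
force: [-4.7, 0.2, 6.8]
finger_gap: 0.084
grip_force: 36.8
```

Run:
```python
from h import *
from station import r
state(r);print(r.get_obs()["moment"].round(2))
```

```text
t 45.6 pos [ 464.9 -297.1   79.2] yawY -95.9 z [ 0.    -0.002 -1.   ] F [-4.7  0.2  6.8] gap 0.08 grip 36.8 j [-0.71  0.35 -0.26  0.96 -0.    2.53]
[0.03 0.93 0.58]
```

The moment rose to 0.58 Nm, so the front catch is at its stop. Now the back catch.

Request:
step_arm(
  deltas=[
    [[0,0,0,0,0,1.5,1],[0,0,0,0,0,0,0.2],[0,0,0,0,0,0,0.2],[0,0,0,0,0,0,0.2],[0,0,1,0,0,0,0.2]],
  ],
)

```text
clock: 46.07
ee_pos: [464.2, -295.7, 86.3]
tcp_rot: [-3.137, 0.12, 0.003]
force: [0.4, 0.6, -0.2]
finger_gap: 0.399
grip_force: 0.0
```

Request:
step_arm(
  deltas=[
    [[0,0,2.5,0,0,0,0.2],[0,0,3,0,0,0,0.2],[0,0,2,0,0,7,0.2],[2,-0.1,0,0,0,7,0.2],[2,-0.1,0,0,0,7,0.2]],
  ],
)

```text
clock: 46.48
ee_pos: [506.3, -299.5, 165.9]
tcp_rot: [3.104, 0.461, 0.005]
force: [0.3, 0.1, 0.4]
finger_gap: 0.403
grip_force: 0.0
```

Request:
step_arm(
  deltas=[
    [[2,-0.1,0,0,0,7,0.2],[2,-0.1,0,0,0,7,0.2],[2,-0.1,0,0,0,7,0.2],[2,-0.1,0,0,0,7,0.2],[1.8,-0.1,0,0,0,7,0.2]],
  ],
)

```text
clock: 46.9
ee_pos: [604.4, -303.5, 163.3]
tcp_rot: [2.823, 1.377, 0.001]
force: [0.3, 0.2, -0.3]
finger_gap: 0.397
grip_force: 0.0
```

Request:
step_arm(
  deltas=[
    [[0,0,0,0,0,7,0.2],[0,0,0,0,0,7,0.2],[0,0,0,0,0,7,0.2],[0,0,0,0,0,7,0.2],[0,0,0,0,0,5,0.2]],
  ],
)

```text
clock: 47.32
ee_pos: [603.3, -303.5, 163.1]
tcp_rot: [2.317, 2.122, 0.0]
force: [0.4, -0.2, 0.4]
finger_gap: 0.402
grip_force: 0.0
```

Run:
```python
from h import *
from station import r
state(r)
print(fins(r.read_camera("side")))
```

```text
t 47.3 pos [ 603.3 -303.5  163.1] yawY -5.0 z [ 0.  0. -1.] F [ 0.4 -0.2  0.4] gap 0.40 grip 0.0 j [-0.58  0.53  0.24  1.28  0.    1.07]
[('front', 27, [462.0, -298.0], 'dir deg -1'), ('back', 58, [597.0, -308.0], 'dir deg 79')]
```

Request:
step_arm(
  deltas=[
    [[0,0,-3,0,0,0,0.2],[0,0,-3,0,0,0,0.2],[0,0,-1.5,0,0,0,0.2],[0,0,-0.9,0,0,0,0.2],[0,0,0,0,0,0,0.2]],
  ],
)

```text
clock: 47.78
ee_pos: [601.9, -302.7, 76.5]
tcp_rot: [-2.321, -2.111, 0.001]
force: [0.6, -0.2, 0.4]
finger_gap: 0.397
grip_force: 0.0
```

Request:
step_arm(
  deltas=[
    [[0,0,0,0,0,0,0.2],[0,0,0,0,0,0,1],[0,0,0,0,0,0,1],[0,0,0,0,0,0,1],[0,0,0,0,0,0,1]],
  ],
)

```text
clock: 48.2
ee_pos: [603.0, -304.1, 80.6]
tcp_rot: [2.322, 2.113, -0.001]
force: [-3.7, 0.3, 6.1]
finger_gap: 0.078
grip_force: 33.1
```

Request:
step_arm(
  deltas=[
    [[0,0,0,0,0,-4,1],[0,0,0,0,0,-6.5,1],[0,0,0,0,0,-6.5,1],[0,0,0,0,0,-6.5,1],[0,0,0,0,0,-6.5,1]],
  ],
)

```text
clock: 48.62
ee_pos: [602.8, -304.1, 80.7]
tcp_rot: [2.794, 1.433, -0.001]
force: [-4.0, 0.1, 6.6]
finger_gap: 0.077
grip_force: 33.2
```

Request:
step_arm(
  deltas=[
    [[0,0,0,0,0,-6.5,1],[0,0,0,0,0,-6.5,1],[0,0,0,0,0,-6.5,1],[0,0,0,0,0,-6.5,1],[0,0,0,0,0,-6.5,1]],
  ],
)

```text
clock: 49.03
ee_pos: [602.7, -304.0, 80.6]
tcp_rot: [3.084, 0.594, -0.0]
force: [-5.4, 1.2, 6.3]
finger_gap: 0.082
grip_force: 33.2
```

Request:
step_arm(
  deltas=[
    [[0,0,0,0,0,-6.5,1],[0,0,0,0,0,-6.5,1],[0,0,0,0,0,-5,1],[0,0,0,0,0,-4,1],[0,0,0,0,0,-3,1]],
  ],
)

```text
clock: 49.45
ee_pos: [602.6, -303.8, 80.6]
tcp_rot: [3.139, -0.084, 0.0]
force: [-4.1, 2.1, 7.6]
finger_gap: 0.079
grip_force: 33.3
```

Request:
step_arm(
  deltas=[
    [[0,0,0,0,0,-2,1],[0,0,0,0,0,-1.5,1],[0,0,0,0,0,-1,1],[0,0,0,0,0,0,1]],
  ],
)

```text
clock: 49.78
ee_pos: [602.6, -303.8, 80.6]
tcp_rot: [3.134, -0.201, -0.0]
force: [-5.3, 0.3, 6.2]
finger_gap: 0.076
grip_force: 40.6
```

Run:
```python
from h import *
from station import r
state(r);print(r.get_obs()["moment"].round(2))
```

```text
t 49.8 pos [ 602.6 -303.8   80.6] yawY -97.3 z [-0.    -0.001 -1.   ] F [-5.3  0.3  6.2] gap 0.08 grip 40.6 j [-0.59  0.57  0.1   1.1  -0.    2.68]
[0.14 1.1  0.63]
```

At the stop (0.63 Nm). I'll release, retreat and take a last look.

Request:
step_arm(
  deltas=[
    [[0,0,0,0,0,2,1],[0,0,0,0,0,0,0.2],[0,0,0,0,0,0,0.2],[0,0,0,0,0,0,0.2],[0,0,1,0,0,0,0.2]],
  ],
)

```text
clock: 50.2
ee_pos: [602.1, -302.9, 86.8]
tcp_rot: [-3.136, 0.148, 0.004]
force: [-0.4, 0.6, -0.6]
finger_gap: 0.398
grip_force: 0.0
```

Request:
step_arm(
  deltas=[
    [[0,0,2.5,0,0,0,0.2],[0,0,3.5,0,0,0,0.2],[0,0,3,0,0,0,0.2],[-3,0,0,0,0,0,0.2],[-3.5,0.5,0,0,0,0,0.2]],
  ],
)

```text
clock: 50.62
ee_pos: [541.4, -300.8, 182.2]
tcp_rot: [3.133, -0.145, 0.012]
force: [-1.4, -0.6, 0.2]
finger_gap: 0.402
grip_force: 0.0
```

Request:
step_arm(
  deltas=[
    [[-3.5,1,0,0,0,0,0.2],[-3.5,1,0,0,0,0,0.2],[-3.5,2,0,0,0,0,0.2],[-2.5,3,0,0,0,0,0.2],[0,4,0,0,0,0,0.2]],
  ],
)

```text
clock: 51.03
ee_pos: [404.2, -188.6, 179.1]
tcp_rot: [3.137, -0.156, -0.002]
force: [0.4, 0.1, 0.9]
finger_gap: 0.397
grip_force: 0.0
```

Request:
step_arm(
  deltas=[
    [[0,4,0,0,0,0,0.2],[0,4,0,0,0,0,0.2],[0,4,0,0,0,0,0.2],[0,4,0,0,0,0,0.2],[0,0,0,0,0,0,0.2]],
  ],
)

```text
clock: 51.45
ee_pos: [407.1, -22.5, 179.6]
tcp_rot: [-3.136, 0.135, -0.001]
force: [-0.2, -0.1, -0.0]
finger_gap: 0.399
grip_force: 0.0
```

Run:
```python
from h import *
from station import r
state(r)
ims=[]
for n in("side","top"):
  c=r.read_camera(n);print(fins(c));P=cloud(c)
  m=(abs(P[...,0]-534)<45)&(abs(P[...,1]+300)<95);print("z pct",np.percentile(P[m][:,2],[10,50,60,80,99]).round(0))
  u,v=pix(c,[550,-280,70])[0].astype(int)
  ims.append(cv2.resize(c["image"][max(v-45,0):v+40,u-50:u+50,::-1],None,fx=4,fy=4,interpolation=cv2.INTER_CUBIC))
cv2.imwrite("pics/g10.png",np.hstack(ims))
```

```text
t 51.5 pos [407.1 -22.5 179.6] yawY -94.9 z [ 0.001  0.002 -1.   ] F [-0.2 -0.1 -0. ] gap 0.40 grip 0.0 j [-0.25  0.01 -0.42  1.14  0.    2.97]
[('front', 29, [463.0, -298.0], 'dir deg -1'), ('back', 24, [592.0, -304.0], 'dir deg -2')]
z pct [ 34.  70.  71.  73. 120.]
[('front', 26, [467.0, -295.0], 'dir deg -3'), ('back', 30, [594.0, -300.0], 'dir deg -8')]
z pct [  9.  69.  71.  73. 120.]
```

View pics/g10.png

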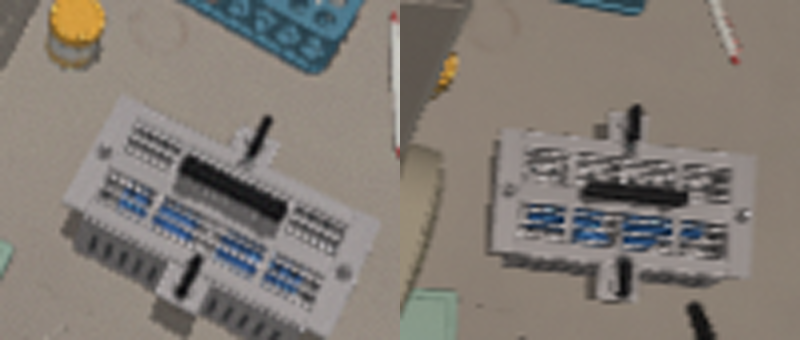

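The cover lies flush with its top at about 72, both catches point inward over its edges, the pins show through the holes, and the yellow-lidded cup is standing. I didn't go near the red-lidded cup after the last splint. Handing in.

```bash
python3 -c "
from station import r
print(r.finish_job())"
```

```text
the job is handed in; nothing more can be done
None
```

The job is handed in: two left-hand and two right-hand splints are in their compartments, the cover is flush on the rim and both catches are turned to their stops. The yellow-lidded cup is standing; the red-lidded one was out of the last picture, so I didn't check it at the end.

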